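# Put the film gauge away and switch off the cabinet lamp

### The job

Take the steel film gauge with the slanted orange handle out of its grey stand and hang it by its hole on the brass hook inside the shallow wooden cabinet, reaching in through the narrow front opening without bumping the dark frame. Then turn the lamp's dimmer knob fully anticlockwise (seen from above) to its stop, which is off. Leave all the other things on the surface where they are.

Things in the scene. Friction and masses are not known exactly. Their poses are not given: they have to be found in the camera images.
- gauge_handle (a point): Grip point on the gauge's orange handle: centre of its 14 x 14 mm section, 18 mm from the black-capped free end. Axes are the gauge's: z up the plate, y across plate and handle, -x the side where the handle stands out. The 100 mm handle leans 40 degrees from z: its free end points along (-0.643, 0, 0.766). Pinch it across y. The point is 53 mm in -x and 89 mm in +z from the hole's centre. Gauge 0.12 kg.
- gauge_hole (a point): Centre of the hanging hole, 20 mm wide (y) and 28 mm tall (z), through the gauge's steel plate; axes of the gauge. The plate is 46 mm wide (y), 5 mm thick (x), 108 mm tall; its lower edge is 72 mm below this point. The hole's axis is x. The gauge starts in the stand, upright within about 5 degrees.
- hook (a point): Brass hook on the cabinet's backboard; axes of the cabinet (-x out of the opening towards the robot, z up). Point on the axis of its level rod, 6 mm thick, 115 mm above the work surface, 23 mm before the backboard. The rod runs along x to 17 mm in -x of the point, then turns up: its tip is 25 mm in -x, 9 mm in +z. A hanging gauge has its hole's centre 11 mm below this point.
- opening (a point): Centre of the front opening, in the front face of the dark frame, 55 mm before the hook (-x); axes of the cabinet. The opening is 130 mm wide (y), from 24 to 290 mm above the work surface. The cabinet is fixed, 166 mm wide, 310 mm tall, closed on top: a tool pointing straight down cannot hang the gauge; along its handle, leaning 40 degrees, the gripper's body stays outside.
- front_frame: The dark wooden frame round the opening of the cabinet; fixed to it. Origin at its lower edge's centre, z up, -x out towards the robot. Not to be bumped.
- stand: Grey stand, fixed, 50 (x) x 80 (y) x 42 (z) mm, with a slot 7 mm by 50 mm in its top, 36 mm deep, in which the gauge stands, lower edge 6 mm above the surface; lift it straight up by 45 mm or more to free it. Origin at the centre of its underside, z up.
- dimmer (a joint): Dimmer knob of the cabinet lamp; grows as the knob is turned clockwise from above. 0 = anticlockwise end stop = off; 2.4 rad = full. It stays where it is left. It starts 0.7 to 1.3 rad from off.
- dimmer_grip (a point): On the axis of the dimmer knob, 37 mm above the work surface, at the height to grip. The black bar grip is 46 mm long (x) and 14 mm wide (y), its top 44 mm and its foot 14 mm above the work surface, where a disc of 48 mm begins; base plate 72 mm across, fixed. Axes turn with the knob; pinch across y. A white line on the bar marks its -x end; off is where this points to the white dot on the base.
- splice_tape_a: Roll of tan tape lying flat, 66 mm across, 18 mm high; origin at its underside. Bystander, loose.
- eraser: White eraser in a blue sleeve, 19 x 42 x 11 mm; origin at its underside. Bystander, loose.
- loupe: Stand loupe, black over clear, 43 mm across, 50 mm high; origin at its underside. Bystander, loose.
- cement_jar: Small jar with a red cap, 41 mm across, 64 mm high; origin at its underside. Bystander, loose.
- swab_tub: Plastic box with a green lid, 70 x 95 x 34 mm; origin at its underside. Bystander, loose.
There are look-alikes about, which are no part of the job. Leave any red look-alike of the part that bears dimmer alone.

How it is judged:
By the outcome, as a careful person would: the job done as asked, in the order asked, and still so for the second after the job is handed in, with the robot touching nothing.
It also fails if it takes over 59 s, if anything falls off the work surface, if the arm or the gripper's body presses on something with over 40 N, if the wrist force passes 120 N, or if a joint passes its speed limit or range.

### The arm

A 6-joint arm with a two-finger parallel gripper is mounted at the origin on a cart in front of the work surface, level with it; the furniture and walls round the work are solid. World frame = base frame: x ahead of the robot, y to its left, z up, the work surface at z = 0. Lengths are in m, angles in degrees, forces in N, time in s.
With the tool pointing down it reaches from about 0.35 to 0.875 m from the base axis. Payload 4.2 kg.
Tool frame: the origin (TCP) lies on the centre line of the jaws, within the pads' length; the fingertips stand finger_overhang ahead of it and the grasp point (between the pads) lies 11 mm behind it (finger_overhang is the distance from the TCP to the fingertips, in m); z points along the fingers, y is the line along which they close (so a half turn about z gives the same grasp; the last joint's range is limited). The gripper opens to 87 mm and grips with 3 to 60 N. Pads are 19 mm wide; open, the fingers measure 117 mm over their backs; the gripper's body (75 mm by 190 mm) begins 51 mm behind the grasp point.
Start: joints at [81.509, 22.042, 0.453, 0, -68.411, -14.817], TCP at [0.247, 0.574, 0.231] pointing down, gripper open.
Joint ranges: [-179.83, 179.83], [-69.29, 118.12], [-61.27, 80.66], [-181.25, 117.63], [-171.15, -9.14], [-177.46, 177.46]. Speed limits (degrees/s): [159.86, 159.86, 180, 180, 180, 180].

### API

Orientations are given as a 3x3 rotation matrix whose columns are the frame's x, y, z axes.
In Python, from station import sense, capture, finish_job, finger_overhang gives the robot as it stands.
- The arm moves only by the tool arm_command, never from a script. Its argument "deltas" is a list of rows, each a list of 7 numbers: the turn, a rotation vector about the tool's x, y, z in rad, then the shift along the tool's x, y, z in cm, then the closure, from -1 (fully open) to 1 (shut), so that 0 is half open. In form: [[rx, ry, rz, dx, dy, dz, hand], ...]. A call has 1 to 8 rows; each row is the pose to reach, as a shift and turn from the pose commanded when the call began, along the tool's axes at that moment; what a row does not reach only later rows make up. A row lasts 1/12 s, in which the tool goes at most 41.7 mm and 7.16 degrees, less where a joint would pass 70% of its speed; a pose out of reach is approached as far as the arm can. A call with a gripper value outside its range is refused whole. The fingers move at their own pace and stop on an object; the grip force is fixed at half the most. Time passes only in rows, so rows that repeat a pose let the fingers close. It gives the time, the measured TCP pose, the force, the opening and the grip force at its end, in the units of the state.
- sense(): the state, without advancing time (a new reading comes with each control period).
- capture(name): name is "scene" or "top"; returns a dict with "pixels" (384x512x3 uint8, blue, green, red), "fovy" (degrees; the focal length in pixels is half the picture's height over the tangent of half this angle, whatever the lens; pixels are square), "cx", "cy" (the principal point, pixels), "k1" (the pictures are not rectified: a ray, as slopes to the right and down, at radius r is drawn at 1 + k1 r^2 times it, then the intrinsics apply), "rvec" (rotation vector, rad) and "tvec" (3), from world to camera coordinates, as OpenCV has them. Camera axes: x right, y down, z forward; pixel columns grow to the right and rows downward; lengths in m; the calibration is good to about 2 mm. A picture is of the moment at which its call begins. There is no depth.
- finish_job(): hands the job in; it is judged then, once.
The state is a dict: "time_s": time; "joints": joint angles; "joint_velocities": joint speeds; "effort": joint torques, N m; "tcp_pos": TCP position; "ee_rot": TCP orientation; "wrist_force": force on the tool from outside, world axes, zero at the start; "moment": the same for the moment, N m; "gripper_width": opening from 0.0 (shut) to 1.0 (fully open); "gripper_force": force on a finger pad.
Only numpy, scipy, OpenCV 4.12 (cv2) and the standard library are available. Lean on these libraries where they do the work, as an engineer would, in place of code of your own. Each camera call takes 0.05 s, during which the arm holds its last target. There are 200 camera calls.

## Working session

There is one attempt and no reset: what is moved stays moved. The work goes in short steps, Python scripts to look and compute and a tool call to move; the robot and the scene stay as the last step left them, time stands still between calls to the robot, and variables do not carry over. Pictures are saved under pics/ and viewed, at most 10 in all, crops included, and the job is handed in when it is done.

Besides the shell and the picture viewer there is one more tool, called after "Call:" by a JSON object that holds its "op" and its "data". arm_command: Moves the arm, as the interface text tells. Its arguments: {"type":"object","properties":{"deltas":{"type":"array"}},"required":["deltas"]}

```bash
mkdir -p pics; ls; cat > h.py <<'E'
import numpy as np, cv2
from station import sense, capture, finish_job, finger_overhang
def cam(n):
    c=capture(n); p=c["pixels"]; f=p.shape[0]/2/np.tan(np.radians(c["fovy"]/2))
    c["f"]=f; c["R"]=cv2.Rodrigues(np.array(c["rvec"],float))[0]; c["t"]=np.array(c["tvec"],float).ravel()
    c["K"]=np.array([[f,0,c["cx"]],[0,f,c["cy"]],[0,0,1]]); c["D"]=np.array([c["k1"],0,0,0,0.]); return c
def ray(c,u,v):
    q=cv2.undistortPoints(np.array([[[u,v]]],float),c["K"],c["D"])[0,0]
    return -c["R"].T@c["t"], c["R"].T@np.array([q[0],q[1],1])
def onz(c,u,v,z):
    o,d=ray(c,u,v); return o+d*(z-o[2])/d[2]
def tri(a,pa,b,pb):
    o1,d1=ray(a,*pa);o2,d2=ray(b,*pb)
    s=np.linalg.lstsq(np.c_[d1,-d2],o2-o1,rcond=None)[0]
    x,y=o1+d1*s[0],o2+d2*s[1]; return (x+y)/2,np.linalg.norm(x-y)
def proj(c,P): return cv2.projectPoints(np.array(P,float).reshape(-1,1,3),c["R"],c["t"],c["K"],c["D"])[0][:,0]
E
python3 - <<'E'
from h import *
np.set_printoptions(precision=4,suppress=True)
print(finger_overhang)
for n in("scene","top"):
    c=cam(n); cv2.imwrite(f"pics/{n}0.png",cv2.resize(c["pixels"],(800,600),interpolation=cv2.INTER_CUBIC)); print(n,-c["R"].T@c["t"],c["R"],c["f"],c["cx"],c["cy"],c["k1"])
print(sense())
E
```

```text
pics
0.008
scene [ 0.098  -0.8644  0.8152] [[ 0.8945 -0.4469 -0.0149]
 [-0.2737 -0.5209 -0.8085]
 [ 0.3536  0.7273 -0.5883]] 471.01188518451687 257.3963370056909 184.83714024194913 -0.14561711342398714
top [0.4319 0.0137 1.271 ] [[-0.018  -0.9998 -0.0039]
 [-0.9956  0.0182 -0.0918]
 [ 0.0918  0.0022 -0.9958]] 394.54837176643446 257.4515549029237 192.998363489491 0.00946807394212637
{'time_s': 0.1, 'joints': array([ 81.5084,  22.0859,   0.3897,  -0.0269, -68.4117, -14.8172]), 'joint_velocities': array([-0.0261, -0.146 ,  0.1638,  0.1607,  0.0409,  0.0147]), 'effort': array([ -0.0003, -39.1694,  18.7933,   4.2318,   0.0134,  -0.0001]), 'tcp_pos': array([0.2471, 0.5735, 0.2296]), 'ee_rot': array([[ 0.9183, -0.3958, -0.0007],
       [-0.3958, -0.9183, -0.0018],
       [ 0.0001,  0.0019, -1.    ]]), 'wrist_force': array([ 1.3033, -0.4954,  0.3617]), 'moment': array([ 0.0111, -0.0397, -0.0014]), 'gripper_force': 0.0, 'gripper_width': 0.9996872096711398}
```

View pics/scene0.png

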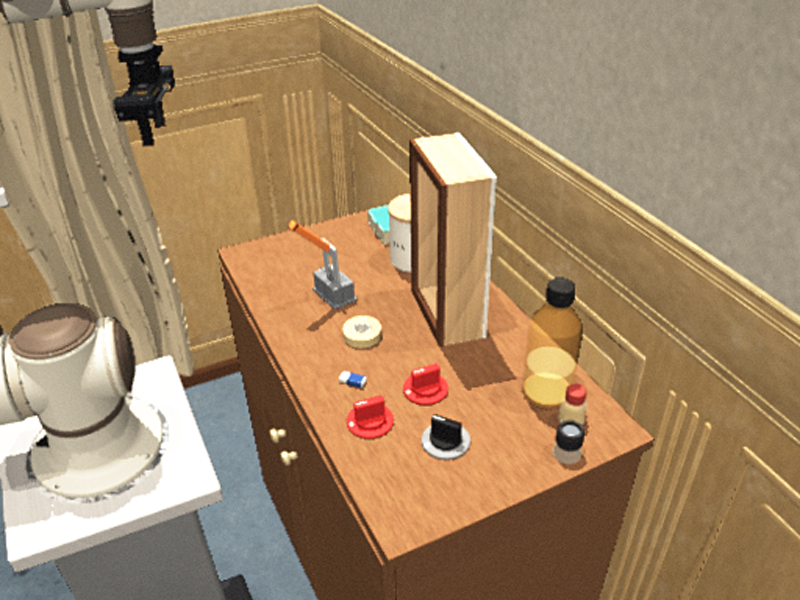

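View pics/top0.png

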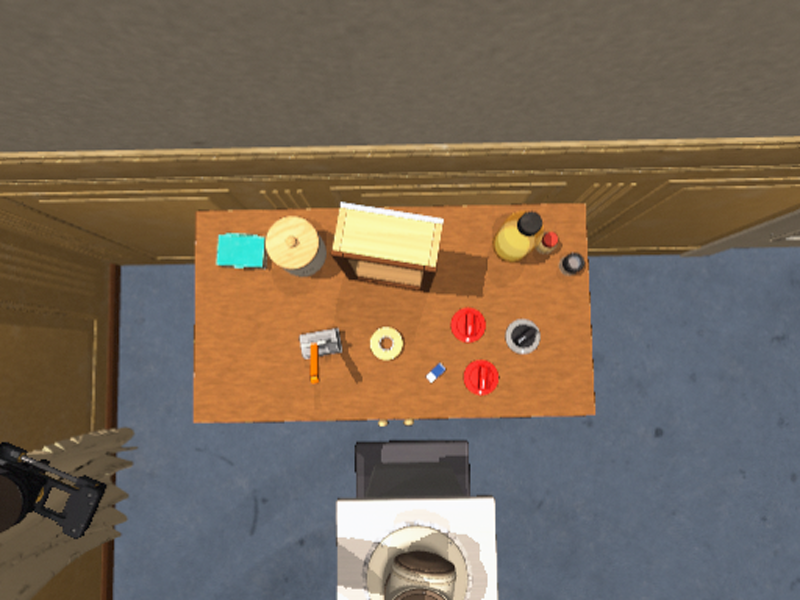

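The scene view shows the orange handle at (290-333, 223-248), the stand at (335,285), the cabinet opening on the left face of the box at (430,240), and the black dimmer at (446,440). In the top view the handle is at (314,345-383), the stand at (320,343), the cabinet front edge runs (333,255)-(435,290), and the dimmer is at (523,336).

```bash
python3 - <<'E'
from h import *
s=cam("scene")["pixels"];t=cam("top")["pixels"]
np.save("s.npy",s);np.save("t.npy",t)
def cr(p,u,v,w,h): return cv2.resize(p[v:v+h,u:u+w],(400,300),interpolation=cv2.INTER_CUBIC)
a=np.vstack([np.hstack([cr(s,175,135,80,60),cr(t,180,200,64,48)]),np.hstack([cr(s,262,262,48,36),cr(t,312,198,48,36)])])
cv2.imwrite("pics/c1.png",a)
a=np.hstack([cv2.resize(s[80:225,255:325],(290,600),interpolation=cv2.INTER_CUBIC),cv2.resize(t[125:195,200:290],(510,397),interpolation=cv2.INTER_CUBIC)[:600] if 0 else np.vstack([cv2.resize(t[125:195,200:290],(510,397),interpolation=cv2.INTER_CUBIC),np.zeros((203,510,3),np.uint8)])])
cv2.imwrite("pics/c2.png",a)
E
```

```text
(no output)
```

View pics/c1.png

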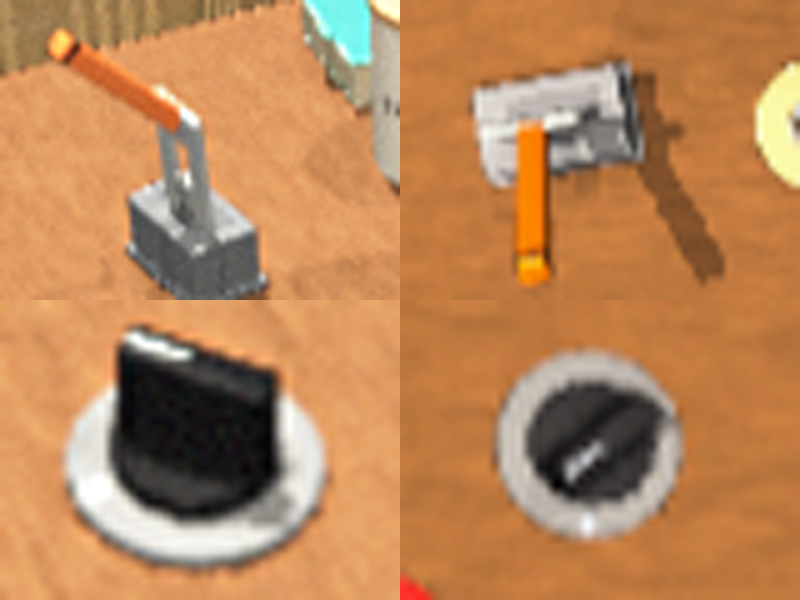

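View pics/c2.png

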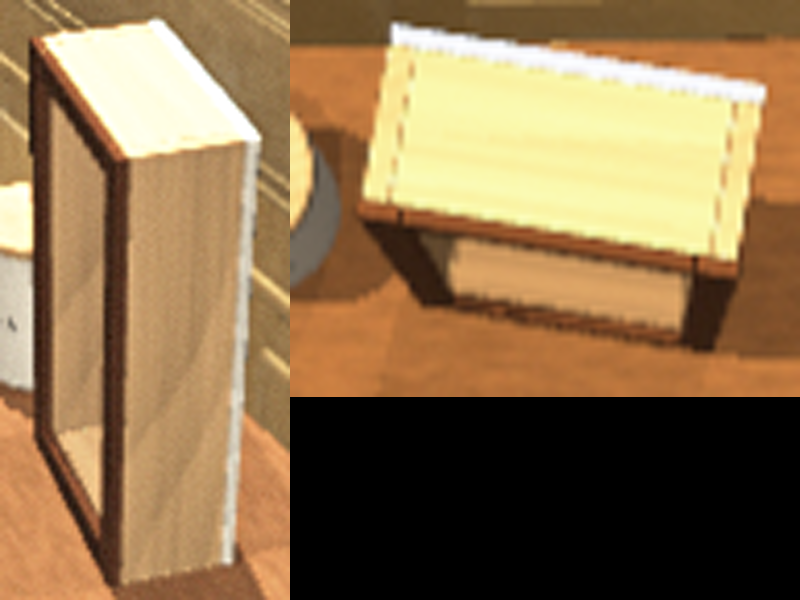

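Crops: the handle runs from its end at scene crop (62,47) to the plate at (188,120), and in the top crop from (534,275) to (532,125). The black knob's white line points to image lower left (575,465) and the white dot is at about (587,525), straight down (towards -x). The cabinet's front top corners are clear in both views, but the hook is not visible, so I will derive it from the cabinet.

```bash
python3 - <<'E'
from h import *
np.set_printoptions(precision=4,suppress=True)
s=cam("scene");t=cam("top")
S1=lambda x,y:(175+x/5-.4,135+y/5-.4); T1=lambda x,y:(180+(x-400)/6.25-.42,200+y/6.25-.42)
D1=lambda x,y:(262+x/8.333-.44,262+(y-300)/8.333-.44); DT=lambda x,y:(312+(x-400)/8.333-.44,198+(y-300)/8.333-.44)
SC=lambda x,y:(255+x*70/290-.38,80+y*145/600-.38); TC=lambda x,y:(200+(x-290)*90/510-.4,125+y*70/397-.4)
# cabinet
for n,a,b in(("L",(32,40),(360,210)),("R",(125,160),(738,272))):
    print("front top",n,tri(s,SC(*a),t,TC(*b)),onz(s,*SC(*a),.31),onz(t,*TC(*b),.31))
print("front bottom R",onz(s,*SC(118,584),0),onz(t,*TC(712,350),0),"L top",onz(t,*TC(425,303),0), onz(s,*SC(37,437),0))
print("back top L/R",onz(t,*TC(392,28),.31),onz(t,*TC(765,90),.31),onz(s,*SC(155,22),.31),onz(s,*SC(260,138),.31))
# handle
def m(px): 
    h=cv2.cvtColor(px,cv2.COLOR_BGR2HSV); return ((h[...,0]>=6)&(h[...,0]<=20)&(h[...,1]>215)&(h[...,2]>140)).astype(np.uint8)
for n,c,box in(("s",s,(183,138,32,26)),("t",t,(190,217,24,32))):
    x,y,w,h=box; k=m(c["pixels"])[y:y+h,x:x+w]; N,l,st,ce=cv2.connectedComponentsWithStats(k); i=1+st[1:,4].argmax()
    ys,xs=np.nonzero(l==i); r=cv2.minAreaRect(np.c_[xs+x,ys+y].astype(np.float32)); print(n,st[i],r,cv2.boxPoints(r).tolist())
for a,b in(((62,47),(534,270)),((188,120),(532,127))): print("handle",tri(s,S1(*a),t,T1(*b)))
# stand top corners
for p in((472,90),(630,62),(645,155),(490,185)): print("stand t",onz(t,*T1(*p),.042))
for p in((130,200),(180,255),(268,238),(210,180)): print("stand s",onz(s,*S1(*p),.042))
# dimmer
print("base",onz(t,*DT(589,444),.005),onz(s,*D1(196,460),.005),"w",np.linalg.norm(onz(t,*DT(498,444),.005)-onz(t,*DT(682,444),.005)))
print("dot",onz(t,*DT(587,525),.008),onz(s,*D1(97,493),.008))
print("bar t",onz(t,*DT(540,478),.044),onz(t,*DT(655,400),.044),"white",onz(t,*DT(567,475),.044),onz(t,*DT(603,446),.044))
print("bar s",onz(s,*D1(120,335),.044),onz(s,*D1(278,375),.044), "white",onz(s,*D1(125,338),.044),onz(s,*D1(190,355),.044))
E
```

```text
front top L (array([0.5998, 0.127 , 0.3087]), np.float64(0.0012998709377118694)) [0.5978 0.1246 0.31  ] [0.6001 0.1265 0.31  ]
front top R (array([ 0.571 , -0.0377,  0.3092]), np.float64(0.0021591765386296596)) [ 0.5714 -0.0392  0.31  ] [ 0.5699 -0.0372  0.31  ]
front bottom R [ 0.576  -0.0339  0.    ] [ 0.5698 -0.0377  0.    ] L top [0.5999 0.1261 0.    ] [0.6031 0.1332 0.    ]
back top L/R [0.6805 0.1119 0.31  ] [ 0.6498 -0.0508  0.31  ] [0.6781 0.1124 0.31  ] [ 0.651  -0.0515  0.31  ]Traceback (most recent call last):
  File "<stdin>", line 16, in <module>
ValueError: attempt to get argmax of an empty sequence
```

```bash
python3 - <<'E'
from h import *
np.set_printoptions(precision=4,suppress=True)
s=cam("scene");t=cam("top")
S1=lambda x,y:(175+x/5-.4,135+y/5-.4); T1=lambda x,y:(180+(x-400)/6.25-.42,200+y/6.25-.42)
D1=lambda x,y:(262+x/8.333-.44,262+(y-300)/8.333-.44); DT=lambda x,y:(312+(x-400)/8.333-.44,198+(y-300)/8.333-.44)
for n,c,p in(("s",s,S1(120,82)),("t",t,T1(533,190)),("t floor",t,T1(420,250)),("s floor",s,S1(80,150))): print(n,cv2.cvtColor(c["pixels"],cv2.COLOR_BGR2HSV)[round(p[1]),round(p[0])])
H=[]
for a,b in(((62,47),(534,268)),((188,120),(532,127))): H.append(tri(s,S1(*a),t,T1(*b))); print("handle",H[-1])
d=H[0][0]-H[1][0]; print(np.linalg.norm(d),d/np.linalg.norm(d))
for p in((472,90),(630,62),(645,155),(490,185)): print("stand t",onz(t,*T1(*p),.042))
for p in((130,200),(180,255),(268,238),(210,180)): print("stand s",onz(s,*S1(*p),.042))
print("plate top mid",onz(t,*T1(550,118),.114))
print("base",onz(t,*DT(589,444),.005),onz(s,*D1(196,460),.005),"w",np.linalg.norm(onz(t,*DT(498,444),.005)-onz(t,*DT(682,444),.005)))
print("dot",onz(t,*DT(587,525),.008),onz(s,*D1(97,493),.008))
print("bar t",onz(t,*DT(540,478),.044),onz(t,*DT(655,400),.044),"white",onz(t,*DT(567,475),.044),onz(t,*DT(603,446),.044))
print("bar s",onz(s,*D1(120,335),.044),onz(s,*D1(278,375),.044), "white",onz(s,*D1(125,338),.044),onz(s,*D1(190,355),.044))
E
```

```text
s [ 10 206 204]
t [ 15 255 250]
t floor [ 13 169 193]
s floor [ 14 141 229]
handle (array([0.3988, 0.1739, 0.1776]), np.float64(0.0001965074228459016))
handle (array([0.4657, 0.1839, 0.1055]), np.float64(0.006310133668190075))
0.09887727934400468 [-0.6768 -0.1017  0.7291]
stand t [0.4833 0.2242 0.042 ]
stand t [0.4959 0.1454 0.042 ]
stand t [0.4495 0.1383 0.042 ]
stand t [0.4361 0.2154 0.042 ]
stand s [0.4398 0.2129 0.042 ]
stand s [0.4453 0.1491 0.042 ]
stand s [0.4955 0.1411 0.042 ]
stand s [0.4888 0.2102 0.042 ]
plate top mid [0.4666 0.1753 0.114 ]
base [ 0.4738 -0.2281  0.005 ] [ 0.4741 -0.2269  0.005 ] w 0.07060375215934096
dot [ 0.4428 -0.2256  0.008 ] [ 0.4429 -0.2273  0.008 ]
bar t [ 0.4602 -0.202   0.044 ] [ 0.4885 -0.2458  0.044 ] white [ 0.4612 -0.212   0.044 ] [ 0.4717 -0.2258  0.044 ]
bar s [ 0.4599 -0.2083  0.044 ] [ 0.4903 -0.2411  0.044 ] white [ 0.4605 -0.21    0.044 ] [ 0.473  -0.2237  0.044 ]
```

The measurements agree with the given sizes. The cabinet is 167 mm wide with a yaw of about -10°. The stand has a yaw of about +9°. The grip point is about (0.4125, 0.174, 0.166). The dimmer is at (0.474, -0.2275), with its white end at about 128° and off at about 180°. Next is a backed-off pre-grasp pose.

```bash
cat >> h.py <<'E'
from scipy.spatial.transform import Rotation as Ro
np.set_printoptions(precision=4,suppress=True)
def tilted(yaw,tilt=40):
    "tool along the handle: z=(sin t,0,-cos t), y=-y_gauge, yawed (deg)"
    a=np.radians(tilt); z=np.array([np.sin(a),0,-np.cos(a)]); y=np.array([0,-1,0.])
    return Ro.from_euler('z',yaw,degrees=True).as_matrix()@np.c_[np.cross(y,z),y,z]
def plan(p,R=None):
    s=sense(); E=np.array(s["ee_rot"]); R=E if R is None else R
    print("t",s["time_s"],"tcp",s["tcp_pos"],"rot",Ro.from_matrix(E.T@R).as_rotvec(),"cm",E.T@(np.array(p)-s["tcp_pos"])*100,"F",s["wrist_force"],"q",s["joints"])
E
python3 - <<'E'
from h import *
R=tilted(9); g=np.array([.4125,.174,.166])
print(R); plan(g-.10*R[:,2],R); plan(g-.05*R[:,2],R)
E
```

```text
[[ 0.7566  0.1564  0.6349]
 [ 0.1198 -0.9877  0.1006]
 [ 0.6428  0.     -0.766 ]]
t 0.4 tcp [0.2472 0.5739 0.2304] rot [ 0.197   0.6793 -0.5405] cm [25.5695 33.6263 -1.2115] F [-0.1386  0.6893  0.3955] q [ 81.5083  22.0495   0.4448  -0.0052 -68.4103 -14.8147]
t 0.4 tcp [0.2472 0.5739 0.2304] rot [ 0.197   0.6793 -0.5405] cm [28.2859 31.9074  2.6182] F [-0.1386  0.6893  0.3955] q [ 81.5083  22.0495   0.4448  -0.0052 -68.4103 -14.8147]
```

Call:
{"op": "arm_command", "data": {"deltas": [[0.197, 0.679, -0.54, 25.6, 33.6, -1.2, -0.2], [0.197, 0.679, -0.54, 25.6, 33.6, -1.2, -0.2], [0.197, 0.679, -0.54, 25.6, 33.6, -1.2, -0.2], [0.197, 0.679, -0.54, 25.6, 33.6, -1.2, -0.2], [0.197, 0.679, -0.54, 25.6, 33.6, -1.2, -0.2], [0.197, 0.679, -0.54, 25.6, 33.6, -1.2, -0.2], [0.197, 0.679, -0.54, 25.6, 33.6, -1.2, -0.2], [0.197, 0.679, -0.54, 25.6, 33.6, -1.2, -0.2]]}}

```text
time_s: 1.07
tcp_pos: [0.3287, 0.2697, 0.2538]
ee_rot: [[0.76, 0.157, 0.63], [0.123, -0.988, 0.099], [0.638, 0.002, -0.77]]
wrist_force: [5.0, -2.1, -0.0]
gripper_width: 0.614
gripper_force: 0.0
```

```bash
python3 - <<'E'
from h import *
R=tilted(9); g=np.array([.4125,.174,.166])
plan(g-.10*R[:,2],R); plan(g-.05*R[:,2],R)
E
```

```text
t 1.0667 tcp [0.3287 0.2697 0.2538] rot [0.0011 0.0065 0.0022] cm [-0.4634 10.7595  1.0969] F [ 5.0457 -2.1297 -0.0326] q [ 74.8066 -11.4397 -61.2847  62.9183 -40.8391 -25.6078]
t 1.0667 tcp [0.3287 0.2697 0.2538] rot [0.0011 0.0065 0.0022] cm [-0.4308 10.7538  6.0968] F [ 5.0457 -2.1297 -0.0326] q [ 74.8066 -11.4397 -61.2847  62.9183 -40.8391 -25.6078]
```

```bash
python3 - <<'E'
from h import *
R=tilted(9); g=np.array([.4125,.174,.166])
plan(g+.011*R[:,2]+[0,0,.08],R)
E
```

```text
t 1.0667 tcp [0.3287 0.2697 0.2538] rot [0.0011 0.0065 0.0022] cm [ 4.7112 10.765   6.035 ] F [ 5.0457 -2.1297 -0.0326] q [ 74.8066 -11.4397 -61.2847  62.9183 -40.8391 -25.6078]
```

Call:
{"op": "arm_command", "data": {"deltas": [[0, 0, 0, 4.7, 10.8, 6.0, -0.2], [0, 0, 0, 4.7, 10.8, 6.0, -0.2], [0, 0, 0, 4.7, 10.8, 6.0, -0.2], [0, 0, 0, 4.7, 10.8, 6.0, -0.2], [0, 0, 0, 4.7, 10.8, 6.0, -0.2], [0, 0, 0, 4.7, 10.8, 6.0, -0.2]]}}

```text
time_s: 1.57
tcp_pos: [0.427, 0.1769, 0.2525]
ee_rot: [[0.776, 0.144, 0.614], [0.118, -0.99, 0.083], [0.62, 0.008, -0.785]]
wrist_force: [0.1, -0.6, 0.1]
gripper_width: 0.6
gripper_force: 0.0
```

```bash
python3 - <<'E'
from h import *
R=tilted(9); g=np.array([.4125,.174,.166])
plan(g+.011*R[:,2]+[0,0,.08],R);plan(g+.011*R[:,2]+[0,0,.0],R)
E
```

```text
t 1.5667 tcp [0.427  0.1769 0.2525] rot [ 0.0137  0.0294 -0.0047] cm [-1.5328  0.0552  0.6981] F [ 0.1152 -0.5899  0.1138] q [ 40.3447 -10.4002 -61.2167  74.801  -20.259   -9.7895]
t 1.5667 tcp [0.427  0.1769 0.2525] rot [ 0.0137  0.0294 -0.0047] cm [-6.4931 -0.0063  6.9743] F [ 0.1152 -0.5899  0.1138] q [ 40.3447 -10.4002 -61.2167  74.801  -20.259   -9.7895]
```

```bash
cat > kin.py <<'E'
from h import *
from scipy.optimize import least_squares
def fk(q,P):
    L1,L2,a,off,z0,Lt,xs=P; q=np.radians(q)
    f=q[1]-q[2]
    e=lambda ax,t:Ro.from_euler(ax,t).as_matrix()
    p=np.array([L1*np.sin(q[1])+L2*np.cos(f)+a*np.sin(f)+xs,-off,z0+L1*np.cos(q[1])-L2*np.sin(f)+a*np.cos(f)])
    Rf=e('z',q[0])@e('y',f)@e('x',SG[0]*q[3])@e('y',SG[1]*q[4])  # x = tool direction
    d=Rf@e('x',SG[2]*q[5])
    R=np.c_[-d[:,2],d[:,1],d[:,0]]  # at down pose: tool x forward
    return e('z',q[0])@p+Lt*R[:,2],R
SG=[1,-1,1]
Q=[[81.5083,22.0495,.4448,-.0052,-68.4103,-14.8147],[74.8066,-11.4397,-61.2847,62.9183,-40.8391,-25.6078],[40.3447,-10.4002,-61.2167,74.801,-20.259,-9.7895]]
X=[[.2472,.5739,.2304],[.3287,.2697,.2538],[.427,.1769,.2525]]
E
python3 - <<'E'
import kin; from kin import *
P0=[.43,.43,0,.16,.3,.2,0]
for s0 in(1,-1):
  for s2 in (1,-1):
    kin.SG[:]=[s0,-1,s2]
    print(s0,s2,fk(Q[0],P0)[1].round(3).tolist(),fk(Q[1],P0)[1].round(3).tolist(),fk(Q[2],P0)[1].round(3).tolist())
    r=least_squares(lambda P:np.concatenate([fk(q,P)[0]-x for q,x in zip(Q,X)]+[(np.array(P)-P0)*1e-3]),P0)
    print(r.x,np.abs(r.fun[:9]).max())
E
```

```text
1 1 [[0.11, -0.994, 0.0], [-0.994, -0.11, -0.0], [0.0, -0.0, -1.0]] [[-0.635, -0.594, -0.494], [-0.772, 0.49, 0.404], [0.002, 0.638, -0.77]] [[-0.953, 0.242, 0.182], [0.302, 0.746, 0.593], [0.008, 0.62, -0.785]]
[ 3.6709 -2.0261  3.3014  0.1409 -7.1241 -0.1365 -0.1058] 0.03482479632520341
1 -1 [[-0.396, -0.918, 0.0], [-0.918, 0.396, -0.0], [0.0, -0.0, -1.0]] [[-0.861, 0.123, -0.494], [-0.101, 0.909, 0.404], [0.499, 0.398, -0.77]] [[-0.817, 0.547, 0.182], [0.535, 0.602, 0.593], [0.215, 0.582, -0.785]]
[ 3.6709 -2.0261  3.3014  0.1409 -7.1241 -0.1365 -0.1058] 0.03482479632520341
-1 1 [[0.11, -0.994, -0.0], [-0.994, -0.11, -0.0], [0.0, 0.0, -1.0]] [[0.691, -0.354, 0.63], [-0.523, -0.847, 0.099], [0.499, -0.398, -0.77]] [[0.396, -0.682, 0.614], [-0.893, -0.443, 0.083], [0.215, -0.582, -0.785]]
[ 1.8106 -0.7218  1.3632  0.1405 -2.843   0.1381  0.0936] 0.03459333537806619
-1 -1 [[-0.396, -0.918, -0.0], [-0.918, 0.396, -0.0], [0.0, 0.0, -1.0]] [[0.157, -0.76, 0.63], [-0.988, -0.123, 0.099], [0.002, -0.638, -0.77]] [[0.144, -0.776, 0.614], [-0.99, -0.118, 0.083], [0.008, -0.62, -0.785]]
[ 1.8106 -0.7218  1.3632  0.1405 -2.843   0.1381  0.0936] 0.03459333537806619
```

Call:
{"op": "arm_command", "data": {"deltas": [[0, -0.4, 0.4, 6, 0, -8, -0.2], [0, -0.4, 0.4, 6, 0, -8, -0.2], [0, -0.4, 0.4, 6, 0, -8, -0.2], [0, -0.4, 0.4, 6, 0, -8, -0.2], [0, -0.4, 0.4, 6, 0, -8, -0.2]]}}

```text
time_s: 1.98
tcp_pos: [0.4208, 0.1837, 0.3559]
ee_rot: [[0.9, -0.077, 0.428], [-0.121, -0.99, 0.077], [0.418, -0.121, -0.9]]
wrist_force: [1.4, -1.2, 0.9]
gripper_width: 0.599
gripper_force: 0.0
```

```bash
python3 -c "
from h import *
s=sense();print(list(s['joints'].round(4)),list(s['tcp_pos'].round(4)),s['joint_velocities'],s['time_s'])"
```

```text
[np.float64(54.9598), np.float64(-11.9574), np.float64(-32.2313), np.float64(22.567), np.float64(-53.029), np.float64(18.0406)] [np.float64(0.4208), np.float64(0.1837), np.float64(0.3559)] [ -12.9425   18.5552   79.2148 -118.1112  -64.8385   56.8246] 1.9833
```

Call:
{"op": "arm_command", "data": {"deltas": [[0.4, 0.1, -0.3, 4, -3, -4, -0.2], [0.4, 0.1, -0.3, 4, -3, -4, -0.2], [0.4, 0.1, -0.3, 4, -3, -4, -0.2], [0.4, 0.1, -0.3, 4, -3, -4, -0.2], [0.4, 0.1, -0.3, 4, -3, -4, -0.2]]}}

```text
time_s: 2.4
tcp_pos: [0.4431, 0.2032, 0.4088]
ee_rot: [[0.81, 0.366, 0.459], [0.139, -0.879, 0.456], [0.57, -0.306, -0.763]]
wrist_force: [0.4, -0.2, -0.1]
gripper_width: 0.603
gripper_force: 0.0
```

```bash
python3 -c "
from h import *
s=sense();print(list(s['joints'].round(4)),list(s['tcp_pos'].round(4)),s['joint_velocities'],s['ee_rot'],s['time_s'])"
```

```text
[np.float64(42.9868), np.float64(-15.0081), np.float64(-23.8404), np.float64(-1.8328), np.float64(-40.8865), np.float64(64.6208)] [np.float64(0.4431), np.float64(0.2032), np.float64(0.4088)] [-19.7077  -0.7596   8.5018 -44.4771   9.9887  66.6151] [[ 0.8096  0.3662  0.4587]
 [ 0.1391 -0.8789  0.4562]
 [ 0.5703 -0.3055 -0.7625]] 2.4
```

```bash
python3 - <<'E'
s=open('kin.py').read()
i=s.index("def fk"); j=s.index("SG=[")
s=s[:i]+'''def fk(q,P):
    L1,L2,a,off,z0,Lt,xs,wy,wz,vz,a1=P; q=np.radians(q); f=q[1]-q[2]
    e=lambda ax,t:Ro.from_euler(ax,t).as_matrix()
    A=e('z',q[0]); B=A@e('y',q[1]); C=A@e('y',f); D=C@e('x',-q[3]); E=D@e('y',-q[4]); d=E@e('x',-q[5])
    R=np.c_[-d[:,1],-d[:,2],d[:,0]]
    return A@[xs,off,z0]+B@[a1,0,L1]+C@[L2,0,a]+D@[0,wy,wz]+E@[Lt,0,vz],R
'''+s[j:].replace("SG=[1,-1,1]\n","")
s=s.replace("-9.7895]]","-9.7895],[54.9598,-11.9574,-32.2313,22.567,-53.029,18.0406],[42.9868,-15.0081,-23.8404,-1.8328,-40.8865,64.6208]]").replace(".2525]]",".2525],[.4208,.1837,.3559],[.4431,.2032,.4088]]")
open('kin.py','w').write(s)
E
python3 - <<'E'
from kin import *
P0=np.array([.43,.43,0,0,.3,.2,0,0,0,0,0])
print(fk(Q[4],P0)[1], fk(Q[2],P0)[1])
r=least_squares(lambda P:np.concatenate([fk(q,P)[0]-x for q,x in zip(Q,X)]+[(np.array(P)-P0)*1e-4]),P0)
print(r.x,np.abs(r.fun[:15]).max())
print(np.array([fk(q,r.x)[0]-x for q,x in zip(Q,X)]))
E
```

```text
[[ 0.8096  0.3662  0.4587]
 [ 0.1391 -0.8789  0.4562]
 [ 0.5703 -0.3055 -0.7625]] [[ 0.7757  0.1443  0.6144]
 [ 0.1179 -0.9895  0.0835]
 [ 0.62    0.0077 -0.7845]]
[ 0.5648  0.422  -0.      0.0001  0.1607  0.2984 -0.0001 -0.1598  0.
 -0.0001  0.0001] 3.339143982453163e-05
[[ 0. -0. -0.]
 [-0.  0. -0.]
 [ 0. -0.  0.]
 [-0. -0. -0.]
 [ 0.  0.  0.]]
```

```bash
cat >> kin.py <<'E'
P=np.array([.5648,.422,0,0,.1607,.2984,0,-.1598,0,0,0])
lo=np.array([-179.83,-69.29,-61.27,-181.25,-171.15,-177.46])+.5; hi=np.array([179.83,118.12,80.66,117.63,-9.14,177.46])-.5
def ik(p,R,n=60,seed=0):
    g=np.random.default_rng(seed); out=[]
    for i in range(n):
        r=least_squares(lambda q:np.r_[(fk(q,P)[0]-p)*10,(fk(q,P)[1]-R).ravel()],g.uniform(lo,hi),bounds=(lo,hi),x_scale=30,max_nfev=80)
        if r.cost<1e-7 and not any(np.abs(r.x-o).max()<1 for o in out): out.append(r.x)
    return out
E
python3 - <<'E'
from kin import *
g=np.array([.4125,.174,.166]); R=tilted(9); F=np.diag([-1,-1,1.])
Hk=np.array([.639,.035,.115]); Rc=tilted(-10); Zc=Ro.from_euler('z',-10,degrees=True).as_matrix()
def hang(dx,dz): return Hk+Zc@np.array([dx-.053,0,dz+.089])+.011*Rc[:,2]
a=np.radians(128); 
for n,p,r in(("grasp",g+.011*R[:,2],R),("up5",g+.011*R[:,2]+[0,0,.05],R),("up10",g+.011*R[:,2]+[0,0,.1],R),("hangpre",hang(-.06,.005),Rc),("hang",hang(-.005,-.011),Rc)):
    for f in(0,1):
        for q in ik(p,r@F if f else r,30): print(n,f,p,q.round(1))
E
python3 - <<'E'
s=open('kin.py').read()
s=s.replace("x_scale=30,max_nfev=80","max_nfev=200").replace("cost<1e-7","cost<1e-6").replace("np.r_[(fk(q,P)[0]-p)*10,(fk(q,P)[1]-R).ravel()]","np.r_[(fk(q,P)[0]-p)*10,(fk(q,P)[1]-R).ravel()]*10")
open('kin.py','w').write(s.replace("cost<1e-6","cost<1e-4"))
E
python3 - <<'E'
from kin import *
p,R=fk(Q[3],P); print(p,[q.round(1) for q in ik(p,R,10)])
g=np.array([.4125,.174,.166]); R=tilted(9); F=np.diag([-1,-1,1.])
Hk=np.array([.639,.035,.115]); Rc=tilted(-10); Zc=Ro.from_euler('z',-10,degrees=True).as_matrix()
def hang(dx,dz): return Hk+Zc@np.array([dx-.053,0,dz+.089])+.011*Rc[:,2]
for n,p,r in(("grasp",g+.011*R[:,2],R),("up5",g+.011*R[:,2]+[0,0,.05],R),("up10",g+.011*R[:,2]+[0,0,.1],R),("hangpre",hang(-.06,.005),Rc),("hang",hang(-.005,-.011),Rc)):
    for f in(0,1):
        for q in ik(p,r@F if f else r,25): print(n,f,p,q.round(1))
E
```

```text
[0.4209 0.1838 0.3558] [array([ 55. , -12. , -32.2,  22.6, -53. ,  18. ])]
```

```bash
python3 - <<'E'
from kin import *
g=np.array([.4125,.174,.166]); R=tilted(9); F=np.diag([-1,-1,1.])
Hk=np.array([.639,.035,.115]); Rc=tilted(-10); Zc=Ro.from_euler('z',-10,degrees=True).as_matrix()
def hang(dx,dz): return Hk+Zc@np.array([dx-.053,0,dz+.089])+.011*Rc[:,2]
print("det",np.linalg.det(R))
rng=np.random.default_rng(1)
for n,p,r in(("grasp",g+.011*R[:,2],R),("up10",g+.011*R[:,2]+[0,0,.1],R),("hang",hang(-.005,-.011),Rc)):
  for f in (0,1):
    rr=r@F if f else r; b=[]
    for i in range(25):
        s=least_squares(lambda q:np.r_[(fk(q,P)[0]-p)*10,(fk(q,P)[1]-rr).ravel()],rng.uniform(lo,hi),bounds=(lo,hi),x_scale=np.full(6,30.),max_nfev=300); b.append((s.cost,s.x))
    b.sort(key=lambda t:t[0])
    for c,x in b[:4:3]: print(n,f,c,x.round(1),fk(x,P)[0]-p,np.degrees(Ro.from_matrix(rr.T@fk(x,P)[1]).magnitude()))
E
```

```text
det 1.0
grasp 0 0.009124374700199906 [   2.5   -1.   -57.7 -180.7   -9.6  -84.4] [-0.0001  0.0024 -0.0025] 5.2904452186597455
grasp 0 0.009124374700200145 [   2.5   -1.   -57.7 -180.7   -9.6  -84.4] [-0.0001  0.0024 -0.0025] 5.290445545687025
grasp 1 0.009124374700200364 [   2.5   -1.   -57.7 -180.7   -9.6   95.6] [-0.0001  0.0024 -0.0025] 5.290445118846948
grasp 1 0.00912437470020264 [   2.5   -1.   -57.7 -180.7   -9.6   95.6] [-0.0001  0.0024 -0.0025] 5.2904458654859745
up10 0 0.0011260735483730167 [ 43.6 -11.8 -60.8  69.4 -22.4  -6.4] [0.0006 0.0004 0.0015] 1.800544969413287
up10 0 0.0011260735483738164 [ 43.6 -11.8 -60.8  69.4 -22.4  -6.4] [0.0006 0.0004 0.0015] 1.8005450487659185
up10 1 0.001126073548372962 [ 43.6 -11.8 -60.8  69.4 -22.4 173.6] [0.0006 0.0004 0.0015] 1.8005449462227647
up10 1 0.0011260735483732572 [ 43.6 -11.8 -60.8  69.4 -22.4 173.6] [0.0006 0.0004 0.0015] 1.8005449837668948
hang 0 0.006205472167868669 [  2.2   8.6 -51.1 117.1 -11.  -37.6] [0.0003 0.001  0.0023] 4.395368318955173
hang 0 0.006205472167872456 [  2.2   8.6 -51.1 117.1 -11.  -37.6] [0.0003 0.001  0.0023] 4.395368336131118
hang 1 0.006205472167871558 [  2.2   8.6 -51.1 117.1 -11.  142.4] [0.0003 0.001  0.0023] 4.395368369380766
hang 1 0.00620547216803316 [  2.2   8.6 -51.1 117.1 -11.  142.4] [0.0003 0.001  0.0023] 4.395368522412099
```

```bash
cat > scan.py <<'E'
from kin import *
import sys
g=np.array([.4125,.174,.166]); Hk=np.array([.639,.035,.115]); Zc=Ro.from_euler('z',-10,degrees=True).as_matrix()
def best(p,r,n=14):
    rng=np.random.default_rng(1); res=[]
    for i in range(n):
        s=least_squares(lambda q:np.r_[(fk(q,P)[0]-p)*10,(fk(q,P)[1]-r).ravel()],rng.uniform(np.maximum(lo,[-60,-40,-61,-181,-120,-177]),np.minimum(hi,[100,60,40,118,-9,177])),bounds=(lo,hi),x_scale=np.full(6,30.),max_nfev=150)
        if s.cost<1e-6 and not any(np.abs(s.x-o).max()<2 for o in res): res.append(s.x)
    return res
def hang(dx,dz,R): return Hk+Zc@np.array([dx-.053,0,dz+.089])+.011*R[:,2]
if __name__=="__main__":
  for t in(25,30,35,45,50,55,60):
    R=tilted(9,t);C=tilted(-10,t)
    for n,p,r in(("grasp",g+.011*R[:,2],R),("up",g+.011*R[:,2]+[0,0,.06],R),("pre",hang(-.08,.005,C),C),("hang",hang(-.008,-.011,C),C)):
        print(t,n,[q.round(0).tolist() for q in best(p,r)])
E
time python3 scan.py
```

```text
25 grasp []
25 up [[51.0, -6.0, -51.0, 34.0, -30.0, 20.0]]
25 pre [[30.0, 3.0, -47.0, 38.0, -26.0, 18.0]]
25 hang [[24.0, 10.0, -40.0, 37.0, -23.0, 23.0]]
30 grasp []
30 up [[48.0, -7.0, -58.0, 51.0, -24.0, 6.0]]
30 pre [[24.0, 1.0, -54.0, 62.0, -19.0, -1.0]]
30 hang [[17.0, 9.0, -49.0, 69.0, -14.0, -2.0]]
35 grasp []
35 up []
35 pre [[8.0, 0.0, -59.0, 104.0, -10.0, -29.0]]
35 hang []
45 grasp []
45 up []
45 pre []
45 hang []
50 grasp [[2.0, -1.0, -50.0, -146.0, -10.0, -119.0]]
50 up []
50 pre []
50 hang [[-12.0, 9.0, -42.0, -171.0, -11.0, -97.0]]
55 grasp [[-3.0, 1.0, -58.0, -156.0, -25.0, -105.0]]
55 up []
55 pre [[-13.0, 1.0, -52.0, -172.0, -19.0, -96.0]]
55 hang [[-12.0, 10.0, -46.0, -175.0, -21.0, -94.0]]
60 grasp []
60 up [[0.0, -9.0, -51.0, -148.0, -15.0, -117.0]]
60 pre [[-13.0, 3.0, -56.0, -174.0, -30.0, -93.0]]
60 hang [[-13.0, 12.0, -50.0, -176.0, -32.0, -92.0]]
real	0m34.987s
user	0m35.408s
sys	0m0.202s
```

```bash
cat >> scan.py <<'E'
def sol(p,r,q0):
    s=least_squares(lambda q:np.r_[(fk(q,P)[0]-p)*10,(fk(q,P)[1]-r).ravel()],np.clip(q0,lo+.1,hi-.1),bounds=(lo,hi),x_scale=np.full(6,30.),max_nfev=200)
    return s.x if s.cost<1e-6 else None
def s2(p,r):
    for q0 in([-3,0,-52,-155,-20,-105],[-13,10,-46,-175,-20,-94],[2,-5,-45,-140,-15,-120]):
        x=sol(p,r,np.array(q0,float))
        if x is not None: return x.round(0).tolist()
E
python3 - <<'E'
from scan import *
for t in(50,53,55,57,60,63,66):
    R=tilted(9,t);C=tilted(-10,t)
    T=g+.011*R[:,2]
    for n,p,r in(("back7",T-.07*R[:,2],R),("back4",T-.04*R[:,2],R),("grasp",T,R),("up3",T+[0,0,.03],R),("up6",T+[0,0,.06],R),("pre",hang(-.08,.005,C),C),("pre0",hang(-.03,.005,C),C),("hang",hang(-.008,-.011,C),C),("back5",hang(-.008,-.011,C)-.05*C[:,2],C)):
        print(t,n,s2(p,r))
E
```

```text
50 back7 None
50 back4 None
50 grasp [2.0, -1.0, -50.0, -146.0, -10.0, -119.0]
50 up3 None
50 up6 None
50 pre None
50 pre0 None
50 hang [-12.0, 9.0, -42.0, -171.0, -11.0, -97.0]
50 back5 None
53 back7 None
53 back4 None
53 grasp [-2.0, -0.0, -55.0, -154.0, -20.0, -108.0]
53 up3 None
53 up6 None
53 pre [-13.0, 1.0, -50.0, -171.0, -14.0, -97.0]
53 pre0 [-12.0, 6.0, -45.0, -172.0, -14.0, -96.0]
53 hang [-12.0, 9.0, -45.0, -174.0, -17.0, -95.0]
53 back5 [-12.0, 2.0, -45.0, -170.0, -10.0, -99.0]
55 back7 None
55 back4 [0.0, -8.0, -54.0, -145.0, -13.0, -119.0]
55 grasp [-3.0, 1.0, -58.0, -156.0, -25.0, -105.0]
55 up3 [1.0, -5.0, -51.0, -147.0, -12.0, -118.0]
55 up6 None
55 pre [-13.0, 1.0, -52.0, -172.0, -19.0, -96.0]
55 pre0 [-13.0, 6.0, -47.0, -173.0, -18.0, -95.0]
55 hang [-12.0, 10.0, -46.0, -175.0, -21.0, -94.0]
55 back5 [-13.0, 3.0, -48.0, -172.0, -15.0, -96.0]
57 back7 None
57 back4 [-3.0, -7.0, -58.0, -149.0, -19.0, -113.0]
57 grasp [-4.0, 2.0, -60.0, -158.0, -31.0, -102.0]
57 up3 [-1.0, -4.0, -54.0, -151.0, -18.0, -112.0]
57 up6 None
57 pre [-13.0, 2.0, -54.0, -173.0, -23.0, -94.0
[... 445 characters left out ...]
.0, 12.0, -50.0, -176.0, -32.0, -92.0]
60 back5 [-13.0, 5.0, -52.0, -174.0, -27.0, -94.0]
63 back7 None
63 back4 None
63 grasp None
63 up3 None
63 up6 [-3.0, -7.0, -56.0, -152.0, -23.0, -110.0]
63 pre [-13.0, 5.0, -58.0, -175.0, -37.0, -93.0]
63 pre0 [-13.0, 9.0, -53.0, -176.0, -35.0, -92.0]
63 hang [-13.0, 13.0, -52.0, -176.0, -38.0, -92.0]
63 back5 [-13.0, 6.0, -55.0, -175.0, -34.0, -93.0]
66 back7 None
66 back4 None
66 grasp None
66 up3 None
66 up6 [-5.0, -5.0, -59.0, -155.0, -32.0, -106.0]
66 pre [-14.0, 7.0, -61.0, -175.0, -44.0, -92.0]
66 pre0 [-13.0, 11.0, -55.0, -176.0, -42.0, -92.0]
66 hang [-13.0, 15.0, -53.0, -176.0, -45.0, -91.0]
66 back5 [-13.0, 8.0, -57.0, -176.0, -42.0, -92.0]
```

```bash
cat > path.py <<'E'
from scan import *
def rows(qs,E0=None):
    s=sense(); E=s["ee_rot"];p0=s["tcp_pos"]
    for q in qs:
        p,R=fk(q,P); print([*Ro.from_matrix(E.T@R).as_rotvec().round(2).tolist(),*(E.T@(p-p0)*100).round(1).tolist()],p.round(3))
E
python3 - <<'E'
from path import *
F=np.diag([-1,-1,1.]); R=tilted(9,60); T=g+.011*tilted(9,56)[:,2]+[0,0,.065]
qg=sol(T,R@F,np.array([0,-9,-51,-148,-15,63.])); print("up",qg)
print("grasp56",sol(T-[0,0,.065],tilted(9,56)@F,np.array([-3,1,-58,-156,-25,75.])))
q0=np.array(sense()["joints"]); qv=np.array([5,-15,-40,-148,-45,60.])
for a in np.linspace(0,1,23):
    q=q0+(qv-q0)*a; p,R=fk(q,P); e=p-R[:,2]*P[5]
    print(q.round(0),p.round(3),"wrist",e.round(3),"tz",R[:,2].round(2))
print("via->up rot",np.degrees(Ro.from_matrix(fk(qv,P)[1].T@fk(qg,P)[1]).magnitude()),fk(qg,P)[0])
E
```

```text
up [   0.7899   -9.3951  -50.3554 -146.1384  -12.824    60.931 ]
grasp56 [  -3.5937    1.681   -59.214  -157.4319  -28.0991   76.9871]
[ 43. -15. -24.  -2. -41.  65.] [0.443 0.203 0.409] wrist [0.306 0.067 0.636] tz [ 0.46  0.46 -0.76]
[ 41. -15. -25.  -8. -41.  64.] [0.428 0.203 0.384] wrist [0.304 0.057 0.613] tz [ 0.41  0.49 -0.77]
[ 40. -15. -25. -15. -41.  64.] [0.411 0.206 0.363] wrist [0.3   0.047 0.59 ] tz [ 0.37  0.53 -0.76]
[ 38. -15. -26. -22. -41.  64.] [0.395 0.211 0.344] wrist [0.294 0.04  0.567] tz [ 0.34  0.57 -0.75]
[ 36. -15. -27. -28. -42.  64.] [0.378 0.218 0.33 ] wrist [0.286 0.034 0.546] tz [ 0.31  0.62 -0.72]
[ 34. -15. -28. -35. -42.  64.] [0.362 0.228 0.318] wrist [0.277 0.031 0.525] tz [ 0.29  0.66 -0.69]
[ 33. -15. -28. -42. -42.  63.] [0.348 0.239 0.31 ] wrist [0.267 0.029 0.506] tz [ 0.27  0.7  -0.66]
[ 31. -15. -29. -48. -42.  63.] [0.335 0.251 0.306] wrist [0.256 0.029 0.488] tz [ 0.27  0.74 -0.61]
[ 29. -15. -30. -55. -42.  63.] [0.325 0.265 0.305] wrist [0.244 0.031 0.472] tz [ 0.27  0.78 -0.56]
[ 27. -15. -30. -62. -43.  63.] [0.316 0.279 0.307] wris
[... 740 characters left out ...]
 tz [ 0.55  0.83 -0.05]
[  14.  -15.  -36. -115.  -44.   61.] [0.353 0.348 0.421] wrist [0.173 0.111 0.418] tz [0.6  0.8  0.01]
[  12.  -15.  -37. -121.  -44.   61.] [0.369 0.345 0.442] wrist [0.172 0.121 0.421] tz [0.66 0.75 0.07]
[  10.  -15.  -38. -128.  -44.   61.] [0.387 0.337 0.463] wrist [0.174 0.131 0.427] tz [0.72 0.69 0.12]
[   8.  -15.  -39. -135.  -45.   60.] [0.406 0.325 0.484] wrist [0.177 0.14  0.434] tz [0.77 0.62 0.17]
[   7.  -15.  -39. -141.  -45.   60.] [0.425 0.308 0.505] wrist [0.182 0.147 0.442] tz [0.82 0.54 0.21]
[   5.  -15.  -40. -148.  -45.   60.] [0.444 0.287 0.524] wrist [0.188 0.152 0.451] tz [0.86 0.45 0.24]
via->up rot 47.77023273094998 [0.4215 0.1754 0.2248]
```

```bash
cat >> path.py <<'E'
qup=np.array([.7899,-9.3951,-50.3554,-146.1384,-12.824,60.931]); qs=np.array([42.9868,-15.0081,-23.8404,-1.8328,-40.8865,64.6208])
E
python3 - <<'E'
from path import *
for a in np.linspace(0,1,25)[1:]:
    p,R=fk(qs+(qup-qs)*a,P); print(p.round(3),"tz",R[:,2].round(2),end=";")
print(); rows([qs+(qup-qs)*a for a in np.arange(1,9)/24]); print(sense()["joints"])
E
```

```text
[0.433 0.204 0.384] tz [ 0.43  0.49 -0.76];[0.423 0.205 0.362] tz [ 0.4   0.53 -0.75];[0.413 0.207 0.342] tz [ 0.39  0.56 -0.73];[0.403 0.21  0.325] tz [ 0.38  0.59 -0.71];[0.394 0.213 0.309] tz [ 0.37  0.62 -0.69];[0.385 0.217 0.296] tz [ 0.38  0.65 -0.66];[0.378 0.221 0.284] tz [ 0.39  0.67 -0.63];[0.372 0.225 0.275] tz [ 0.41  0.68 -0.6 ];[0.368 0.229 0.266] tz [ 0.44  0.69 -0.57];[0.364 0.232 0.26 ] tz [ 0.47  0.7  -0.54];[0.363 0.235 0.254] tz [ 0.5   0.7  -0.51];[0.362 0.238 0.25 ] tz [ 0.54  0.69 -0.49];[0.363 0.239 0.246] tz [ 0.58  0.67 -0.47];[0.365 0.24  0.244] tz [ 0.62  0.64 -0.45];[0.368 0.239 0.242] tz [ 0.66  0.61 -0.43];[0.373 0.237 0.24 ] tz [ 0.7   0.57 -0.42];[0.378 0.234 0.238] tz [ 0.74  0.53 -0.41];[0.384 0.23  0.237] tz [ 0.77  0.48 -0.41];[0.39  0.224 0.235] tz [ 0.8   0.43 -0.42];[0.396 0.217 0.234] tz [ 0.83  0.37 -0.43];[0.403 0.208 0.232] tz [ 0.84  0.31 -0.44];[0.409 0.199 0.23 ] tz [ 0.85  0.25 -0.46];[0.416 0.188 0.228] tz [ 0.86  0.19 -0.48];[0.422 0.175 0.225] tz [ 0.86  0.14 -0.5 ];
[0.04, -0.02, 0.11, -2.2, 0.3, 1.4] [0.433 0.204 0.384]
[0.08, -0.04, 0.22, -4.3, 0.5, 2.7] [0.423 0.205 0.362]
[0.12, -0.05, 0.33, -6.2, 0.6, 3.8] [0.413 0.207 0.342]
[0.16, -0.06, 0.44, -8.0, 0.5, 4.9] [0.403 0.21  0.325]
[0.19, -0.06, 0.56, -9.5, 0.4, 5.8] [0.394 0.213 0.309]
[0.23, -0.06, 0.68, -10.9, 0.2, 6.6] [0.385 0.217 0.296]
[0.26, -0.05, 0.8, -12.1, -0.1, 7.3] [0.378 0.221 0.284]
[0.29, -0.05, 0.92, -13.1, -0.4, 8.0] [0.372 0.225 0.275]
[ 42.9868 -15.0081 -23.8404  -1.8328 -40.8865  64.6208]
```

Call:
{"op": "arm_command", "data": {"deltas": [[0.04, -0.02, 0.11, -2.2, 0.3, 1.4, -0.2], [0.08, -0.04, 0.22, -4.3, 0.5, 2.7, -0.2], [0.12, -0.05, 0.33, -6.2, 0.6, 3.8, -0.2], [0.16, -0.06, 0.44, -8.0, 0.5, 4.9, -0.2], [0.19, -0.06, 0.56, -9.5, 0.4, 5.8, -0.2], [0.23, -0.06, 0.68, -10.9, 0.2, 6.6, -0.2], [0.26, -0.05, 0.8, -12.1, -0.1, 7.3, -0.2], [0.29, -0.05, 0.92, -13.1, -0.4, 8.0, -0.2]]}}

```text
time_s: 3.07
tcp_pos: [0.3717, 0.2253, 0.2732]
ee_rot: [[0.849, -0.334, 0.408], [-0.527, -0.505, 0.683], [-0.022, -0.795, -0.606]]
wrist_force: [0.3, -0.6, -0.6]
gripper_width: 0.599
gripper_force: 0.0
```

```bash
python3 - <<'E'
from path import *
q=sense()["joints"]; print(q, (qs+(qup-qs)/3))
rows([qs+(qup-qs)*a for a in np.arange(9,17)/24])
E
```

```text
[ 29.3003 -13.0564 -32.785  -49.5863 -31.3255  62.6544] [ 28.9212 -13.1371 -32.6787 -49.9347 -31.5323  63.3909]
[0.04, 0.01, 0.12, -0.5, 0.5, 0.5] [0.368 0.229 0.266]
[0.08, 0.03, 0.24, -1.0, 1.0, 1.0] [0.364 0.232 0.26 ]
[0.12, 0.05, 0.36, -1.3, 1.3, 1.5] [0.363 0.235 0.254]
[0.16, 0.07, 0.48, -1.4, 1.5, 1.9] [0.362 0.238 0.25 ]
[0.2, 0.1, 0.6, -1.4, 1.7, 2.2] [0.363 0.239 0.246]
[0.25, 0.13, 0.72, -1.3, 1.8, 2.5] [0.365 0.24  0.244]
[0.29, 0.16, 0.85, -0.9, 1.9, 2.7] [0.368 0.239 0.242]
[0.33, 0.19, 0.97, -0.5, 2.0, 2.9] [0.373 0.237 0.24 ]
```

Call:
{"op": "arm_command", "data": {"deltas": [[0.04, 0.01, 0.12, -0.5, 0.5, 0.5, -0.2], [0.08, 0.03, 0.24, -1.0, 1.0, 1.0, -0.2], [0.12, 0.05, 0.36, -1.3, 1.3, 1.5, -0.2], [0.16, 0.07, 0.48, -1.4, 1.5, 1.9, -0.2], [0.2, 0.1, 0.6, -1.4, 1.7, 2.2, -0.2], [0.25, 0.13, 0.72, -1.3, 1.8, 2.5, -0.2], [0.29, 0.16, 0.85, -0.9, 1.9, 2.7, -0.2], [0.33, 0.19, 0.97, -0.5, 2.0, 2.9, -0.2]]}}

```text
time_s: 3.73
tcp_pos: [0.3739, 0.2373, 0.2406]
ee_rot: [[0.222, -0.687, 0.692], [-0.73, 0.353, 0.585], [-0.646, -0.635, -0.423]]
wrist_force: [-0.6, -0.2, -0.4]
gripper_width: 0.599
gripper_force: 0.0
```

```bash
python3 - <<'E'
from path import *
q=sense()["joints"]; print(q, (qs+(qup-qs)*2/3))
rows([qs+(qup-qs)*a for a in np.arange(17,25)/24])
E
```

```text
[ 14.933  -11.0591 -40.9944 -96.2254 -22.9238  62.5698] [ 14.8555 -11.2661 -41.5171 -98.0365 -22.1782  62.1609]
[0.06, 0.04, 0.16, 0.5, -0.2, 0.2] [0.378 0.234 0.238]
[0.11, 0.07, 0.28, 1.0, -0.7, 0.4] [0.384 0.23  0.237]
[0.16, 0.11, 0.4, 1.7, -1.2, 0.6] [0.39  0.224 0.235]
[0.21, 0.14, 0.53, 2.4, -1.8, 0.7] [0.396 0.217 0.234]
[0.27, 0.17, 0.65, 3.3, -2.5, 0.7] [0.403 0.208 0.232]
[0.32, 0.21, 0.77, 4.3, -3.1, 0.6] [0.409 0.199 0.23 ]
[0.38, 0.24, 0.89, 5.4, -3.8, 0.5] [0.416 0.188 0.228]
[0.43, 0.27, 1.01, 6.6, -4.5, 0.3] [0.422 0.175 0.225]
```

Call:
{"op": "arm_command", "data": {"deltas": [[0.06, 0.04, 0.16, 0.5, -0.2, 0.2, -0.2], [0.11, 0.07, 0.28, 1.0, -0.7, 0.4, -0.2], [0.16, 0.11, 0.4, 1.7, -1.2, 0.6, -0.2], [0.21, 0.14, 0.53, 2.4, -1.8, 0.7, -0.2], [0.27, 0.17, 0.65, 3.3, -2.5, 0.7, -0.2], [0.32, 0.21, 0.77, 4.3, -3.1, 0.6, -0.2], [0.38, 0.24, 0.89, 5.4, -3.8, 0.5, -0.2], [0.43, 0.27, 1.01, 6.6, -4.5, 0.3, -0.2]]}}

```text
time_s: 4.4
tcp_pos: [0.4218, 0.1748, 0.2255]
ee_rot: [[-0.442, -0.259, 0.859], [-0.19, 0.963, 0.193], [-0.877, -0.078, -0.474]]
wrist_force: [-0.5, 0.7, -0.5]
gripper_width: 0.6
gripper_force: 0.0
```

```bash
python3 - <<'E'
from path import *
print(sense()["joints"]); F=np.diag([-1,-1,1.])
for u,t in((.065,60),(.03,58),(0,56)): plan(g+.011*tilted(9,56)[:,2]+[0,0,u],tilted(9,t)@F)
s=cam("scene");t=cam("top"); P3=[g,g+.018*np.array([-.635,-.1006,.766]),g-.06*np.array([-.635,-.1006,.766])]
print(proj(s,P3),proj(t,P3))
def cr(c,u,v,w,h):
    p=c["pixels"].copy(); k=cv2.resize(p[v:v+h,u:u+w],(400,400*h//w),interpolation=cv2.INTER_CUBIC)
    for q in proj(c,P3): cv2.circle(k,(int((q[0]-u+.5)*400/w),int((q[1]-v+.5)*400/w)),3,(255,0,0),1)
    return k
cv2.imwrite("pics/c3.png",np.hstack([cr(s,150,105,100,100),cr(t,165,190,80,80)]))
E
```

```text
[   1.7253   -9.2922  -47.6576 -134.6245  -13.538    55.7273]
t 4.4 tcp [0.4218 0.1748 0.2255] rot [0.0541 0.0316 0.1194] cm [0.0574 0.0774 0.0167] F [-0.467   0.6893 -0.4731] q [   1.7253   -9.2922  -47.6576 -134.6245  -13.538    55.7273]
t 4.4 tcp [0.4218 0.1748 0.2255] rot [0.052  0.0665 0.1203] cm [3.1263 0.3496 1.6774] F [-0.467   0.6893 -0.4731] q [   1.7253   -9.2922  -47.6576 -134.6245  -13.538    55.7273]
t 4.4 tcp [0.4218 0.1748 0.2255] rot [0.0499 0.1013 0.1212] cm [5.7567 0.583  3.1009] F [-0.467   0.6893 -0.4731] q [   1.7253   -9.2922  -47.6576 -134.6245  -13.538    55.7273]
[[192.3238 146.45  ]
 [187.9971 143.3653]
 [206.1405 156.2983]] [[201.5493 237.3832]
 [201.4999 241.66  ]
 [201.7039 223.9246]]
```

View pics/c3.png

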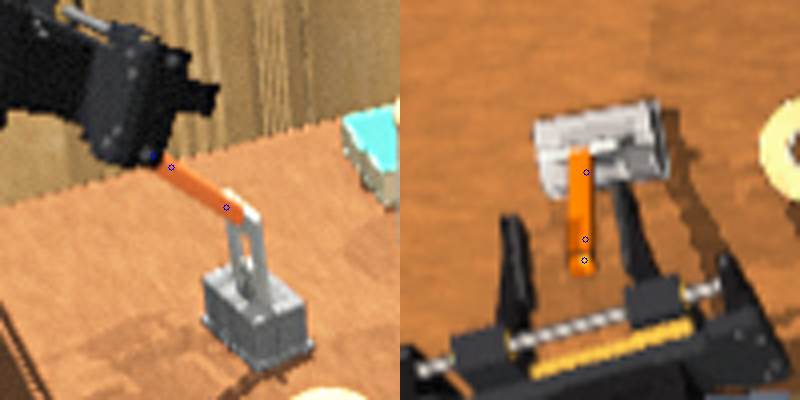

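The image shows the jaws straddling the handle. The real handle is about 2 mm to +y of my estimate, at crop x≈581 against 585. I will descend with that correction.

```bash
sed -i 's/^g=np.array.*; Hk/g=np.array([.4120,.176,.166]); Hk/' scan.py; python3 - <<'E'
from path import *
F=np.diag([-1,-1,1.])
for u,t in((.05,59),(.03,58),(0,56)): 
    p,r=g+.011*tilted(7,56)[:,2]+[0,0,u],tilted(7,t)@F; plan(p,r); print(sol(p,r,np.array([0,-5,-54,-150,-20,65.])))
E
```

```text
t 4.5 tcp [0.4224 0.1745 0.2259] rot [0.0837 0.052  0.1411] cm [1.4208 0.4192 0.6957] F [0.7149 0.0085 0.1089] q [   1.6878   -9.2808  -47.5749 -134.4469  -13.5897   55.7952]
[  -1.0506   -6.7308  -56.1417 -158.7952  -19.3832   74.0648]
t 4.5 tcp [0.4224 0.1745 0.2259] rot [0.0825 0.0694 0.1419] cm [3.1751 0.5816 1.6421] F [0.7149 0.0085 0.1089] q [   1.6878   -9.2808  -47.5749 -134.4469  -13.5897   55.7952]
[  -1.8357   -3.2292  -58.8131 -161.6091  -24.3857   77.8618]
t 4.5 tcp [0.4224 0.1745 0.2259] rot [0.08   0.1043 0.1433] cm [5.8067 0.8253 3.0618] F [0.7149 0.0085 0.1089] q [   1.6878   -9.2808  -47.5749 -134.4469  -13.5897   55.7952]
None
```

```bash
python3 - <<'E'
from path import *
F=np.diag([-1,-1,1.])
for u,t in((.05,57),(.025,55),(0,52),(0,53),(0,54)): 
    p,r=g+.011*tilted(7.5,53)[:,2]+[0,0,u],tilted(7.5,t)@F; plan(p,r); print(t,sol(p,r,np.array([0,-5,-54,-150,-20,65.])))
E
```

```text
t 4.5 tcp [0.4224 0.1745 0.2259] rot [0.0737 0.0865 0.1382] cm [1.4762 0.4353 0.6892] F [0.7149 0.0085 0.1089] q [   1.6878   -9.2808  -47.5749 -134.4469  -13.5897   55.7952]
57 [   0.5553   -7.5586  -52.4615 -153.3329  -13.0584   67.7257]
t 4.5 tcp [0.4224 0.1745 0.2259] rot [0.0713 0.1214 0.1395] cm [3.6692 0.6384 1.8723] F [0.7149 0.0085 0.1089] q [   1.6878   -9.2808  -47.5749 -134.4469  -13.5897   55.7952]
55 [  -0.6713   -3.8343  -55.3081 -157.2071  -17.49     72.868 ]
t 4.5 tcp [0.4224 0.1745 0.2259] rot [0.0677 0.1736 0.1414] cm [5.8622 0.8414 3.0553] F [0.7149 0.0085 0.1089] q [   1.6878   -9.2808  -47.5749 -134.4469  -13.5897   55.7952]
52 [  -0.9466   -0.2052  -56.5207 -159.3503  -19.161    75.6286]
t 4.5 tcp [0.4224 0.1745 0.2259] rot [0.0689 0.1562 0.1408] cm [5.8622 0.8414 3.0553] F [0.7149 0.0085 0.1089] q [   1.6878   -9.2808  -47.5749 -134.4469  -13.5897   55.7952]
53 [  -1.4612    0.3199  -57.8343 -160.5668  -21.9563   77.3021]
t 4.5 tcp [0.4224 0.1745 0.2259] rot [0.0701 0.1388 0.1401] cm [5.8622 0.8414 3.0553] F [0.7149 0.0085 0.1089] q [   1.6878   -9.2808  -47.5749 -134.4469  -13.5897   55.7952]
54 [  -1.9107    0.9126  -59.0627 -161.568   -24.7323   78.7229]
```

Descend with a final tilt of 53.5°, passing through the intermediate poses.

Call:
{"op": "arm_command", "data": {"deltas": [[0.07, 0.08, 0.14, 0.0, 0.1, 0.0, -0.2], [0.074, 0.087, 0.138, 1.5, 0.4, 0.7, -0.2], [0.074, 0.087, 0.138, 1.5, 0.4, 0.7, -0.2], [0.072, 0.12, 0.14, 3.7, 0.64, 1.9, -0.2], [0.07, 0.148, 0.141, 4.8, 0.74, 2.5, -0.2], [0.07, 0.148, 0.141, 5.85, 0.84, 3.05, -0.2], [0.07, 0.148, 0.141, 5.85, 0.84, 3.05, -0.2], [0.07, 0.148, 0.141, 5.85, 0.84, 3.05, -0.2]]}}

```text
time_s: 5.17
tcp_pos: [0.4202, 0.1768, 0.1586]
ee_rot: [[-0.592, -0.132, 0.795], [-0.079, 0.991, 0.105], [-0.802, -0.001, -0.597]]
wrist_force: [-0.2, 0.3, 1.0]
gripper_width: 0.598
gripper_force: 0.0
```

```bash
python3 - <<'E'
from path import *
F=np.diag([-1,-1,1.]); plan(g+.011*tilted(7.5,53.5)[:,2],tilted(7.5,53.5)@F)
s=cam("scene");t=cam("top")
T=sense(); z=T["ee_rot"][:,2]; P3=[T["tcp_pos"]-.011*z]
def cr(c,u,v,w,h):
    k=cv2.resize(c["pixels"][v:v+h,u:u+w],(400,400*h//w),interpolation=cv2.INTER_CUBIC)
    for q in proj(c,P3): cv2.circle(k,(int((q[0]-u+.5)*400/w),int((q[1]-v+.5)*400/w)),3,(255,0,0),1)
    return k
cv2.imwrite("pics/c4.png",np.hstack([cr(s,160,115,80,80),cr(t,165,190,80,80)]))
E
```

```text
t 5.1667 tcp [0.4202 0.1768 0.1586] rot [ 0.0003 -0.0026  0.0013] cm [-0.1094  0.0307 -0.0033] F [-0.1716  0.3275  1.0134] q [  -1.7541    0.6469  -58.4165 -160.848   -23.2103   77.9261]
```

View pics/c4.png

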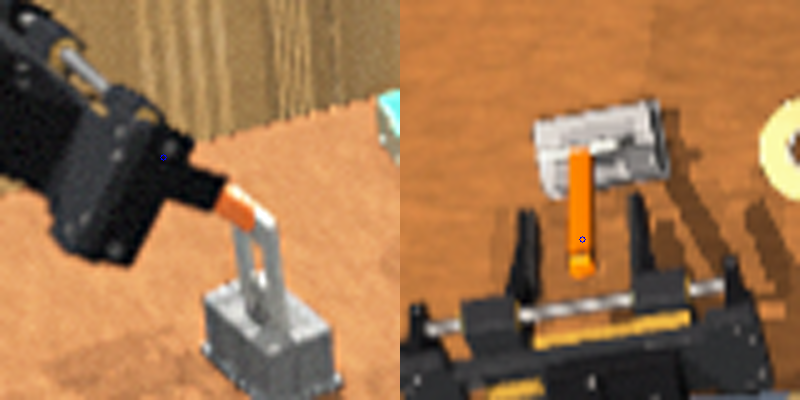

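The handle is centred between the jaws and the grasp point, at top crop (582,240), lies on it. I will close the gripper.

Call:
{"op": "arm_command", "data": {"deltas": [[0, 0, 0, 0, 0, 0, 1], [0, 0, 0, 0, 0, 0, 1], [0, 0, 0, 0, 0, 0, 1], [0, 0, 0, 0, 0, 0, 1], [0, 0, 0, 0, 0, 0, 1], [0, 0, 0, 0, 0, 0, 1], [0, 0, 0, 0, 0, 0, 1], [0, 0, 0, 0, 0, 0, 1]]}}

```text
time_s: 5.93
tcp_pos: [0.4215, 0.176, 0.1596]
ee_rot: [[-0.59, -0.128, 0.798], [-0.076, 0.992, 0.103], [-0.804, -0.0, -0.594]]
wrist_force: [2.0, 4.4, -1.5]
gripper_width: 0.164
gripper_force: 29.7
```

```bash
python3 - <<'E'
from path import *
F=np.diag([-1,-1,1.]); s=sense(); print(s["gripper_force"],s["gripper_width"]); T=s["tcp_pos"]
for u,t in((.025,55),(.05,56.5),(.06,57.5),(.06,59)):
    p,r=T+[0,0,u],tilted(7.5,t)@F; plan(p,r); print(t,sol(p,r,np.array([0,-5,-54,-150,-20,65.])))
E
```

```text
29.71845922060311 0.16391795066287454
t 5.9333 tcp [0.4215 0.176  0.1596] rot [-0.0025 -0.0256 -0.0017] cm [-2.0105 -0.0002 -1.4859] F [ 2.0333  4.4306 -1.4702] q [  -1.8585    0.6358  -58.4619 -161.1518  -23.4058   78.0988]
55 [  -0.7724   -3.8927  -54.9512 -156.4172  -17.1331   72.1231]
t 5.9333 tcp [0.4215 0.176  0.1596] rot [-0.0025 -0.0518 -0.0017] cm [-4.021  -0.0004 -2.9718] F [ 2.0333  4.4306 -1.4702] q [  -1.8585    0.6358  -58.4619 -161.1518  -23.4058   78.0988]
56.5 [   1.1054   -7.7319  -51.1793 -151.2345  -11.1275   65.2305]
t 5.9333 tcp [0.4215 0.176  0.1596] rot [-0.0025 -0.0692 -0.0016] cm [-4.8252 -0.0004 -3.5662] F [ 2.0333  4.4306 -1.4702] q [  -1.8585    0.6358  -58.4619 -161.1518  -23.4058   78.0988]
57.5 [   1.6048   -9.0105  -50.2716 -149.8896   -9.9433   63.44  ]
t 5.9333 tcp [0.4215 0.176  0.1596] rot [-0.0026 -0.0954 -0.0016] cm [-4.8252 -0.0004 -3.5662] F [ 2.0333  4.4306 -1.4702] q [  -1.8585    0.6358  -58.4619 -161.1518  -23.4058   78.0988]
59 [  -0.0463   -8.6102  -52.8238 -153.2574  -14.4872   67.8974]
```

```bash
python3 - <<'E'
from path import *
F=np.diag([-1,-1,1.]); s=sense(); T=s["tcp_pos"]; d=tilted(7.5)[:,0]*[1,1,0]; d/=np.linalg.norm(d)
for u,t,dx in((.02,53.6,0),(.03,53.6,0),(.03,54.5,-.002),(.038,55,-.004),(.038,56,-.004),(.06,58,-.005),(.06,59.5,-.006)):
    p,r=T+[0,0,u]+dx*d,tilted(7.5,t)@F; plan(p,r); print(u,t,sol(p,r,np.array([0,-5,-54,-150,-20,65.])))
E
```

```text
t 5.9333 tcp [0.4215 0.176  0.1596] rot [-0.0025 -0.0012 -0.0017] cm [-1.6084 -0.0001 -1.1887] F [ 2.0333  4.4306 -1.4702] q [  -1.8585    0.6358  -58.4619 -161.1518  -23.4058   78.0988]
0.02 53.6 [  -0.2398   -3.5186  -53.9912 -155.4671  -15.1332   70.8332]
t 5.9333 tcp [0.4215 0.176  0.1596] rot [-0.0025 -0.0012 -0.0017] cm [-2.4126 -0.0002 -1.7831] F [ 2.0333  4.4306 -1.4702] q [  -1.8585    0.6358  -58.4619 -161.1518  -23.4058   78.0988]
0.03 53.6 [   1.1968   -5.2815  -51.3452 -151.7352  -10.7551   65.9069]
t 5.9333 tcp [0.4215 0.176  0.1596] rot [-0.0025 -0.0169 -0.0017] cm [-2.2937 -0.0008 -1.9439] F [ 2.0333  4.4306 -1.4702] q [  -1.8585    0.6358  -58.4619 -161.1518  -23.4058   78.0988]
0.03 54.5 [   0.2344   -5.2567  -53.0634 -153.6975  -13.4359   68.558 ]
t 5.9333 tcp [0.4215 0.176  0.1596] rot [-0.0025 -0.0256 -0.0017] cm [-2.8182 -0.0015 -2.5803] F [ 2.0333  4.4306 -1.4702] q [  -1.8585    0.6358  -58.4619 -161.1518  -23.4058   78.0988]
0.038 55 [   0.9571   -6.723   -51.8891 -151.6125  -11.3222   65.8447]
t 5.9333 tcp [0.4215 0.176  0.1596] rot [-0.0025 -0.0431 -0.0017] cm [-2.8182 -0.0015 -2.5803] F [ 2.0333  4.4306 -1.4702] q [  -1.8585    0.6358  -58.4619 -161.1518  -23.4058   78.0988]
0.038 56 [  -0.0899   -6.412   -53.5992 -153.8273  -14.3745   68.8031]
t 5.9333 tcp [0.4215 0.176  0.1596] rot [-0.0025 -0.078  -0.0016] cm [-4.528  -0.0019 -3.9683] F [ 2.0333  4.4306 -1.4702] q [  -1.8585    0.6358  -58.4619 -161.1518  -23.4058   78.0988]
0.06 58 [   1.1222   -9.5679  -51.333  -150.4422  -11.0092   64.2864]
t 5.9333 tcp [0.4215 0.176  0.1596] rot [-0.0026 -0.1042 -0.0016] cm [-4.4685 -0.0023 -4.0487] F [ 2.0333  4.4306 -1.4702] q [  -1.8585    0.6358  -58.4619 -161.1518  -23.4058   78.0988]
0.06 59.5 [  -0.4245   -9.2751  -53.7968 -153.3321  -15.3476   68.1986]
```

Call:
{"op": "arm_command", "data": {"deltas": [[0, 0, 0, -0.5, 0, -0.4, 1], [0, 0, 0, -1.0, 0, -0.75, 1], [0, 0, 0, -1.6, 0, -1.2, 1], [0, -0.008, 0, -2.0, 0, -1.55, 1], [0, -0.016, 0, -2.3, 0, -1.9, 1], [0, -0.03, 0, -2.8, 0, -2.55, 1], [0, -0.045, 0, -3.1, 0, -2.85, 1], [0, -0.045, 0, -3.1, 0, -2.85, 1]]}}

```text
time_s: 6.6
tcp_pos: [0.4159, 0.175, 0.2011]
ee_rot: [[-0.554, -0.127, 0.823], [-0.072, 0.992, 0.105], [-0.829, -0.001, -0.559]]
wrist_force: [0.3, -0.4, -1.8]
gripper_width: 0.155
gripper_force: 29.9
```

```bash
python3 - <<'E'
from path import *
s=sense(); print(s["tcp_pos"],s["ee_rot"],s["joints"],s["wrist_force"],s["moment"],s["gripper_width"],s["gripper_force"])
E
```

```text
[0.4159 0.175  0.2011] [[-0.554  -0.1271  0.8228]
 [-0.0722  0.9919  0.1047]
 [-0.8294 -0.0014 -0.5586]] [   0.1662   -7.1535  -53.3103 -153.6666  -13.3328   68.3519] [ 0.3468 -0.3892 -1.8422] [-0.2723  2.051  -0.039 ] 0.1550741396560005 29.947474346263334
```

```bash
python3 - <<'E'
from path import *
F=np.diag([-1,-1,1.]); s=sense(); T=s["tcp_pos"]; d=np.array([.99,.13,0])
A=T+[0,0,.02]-.003*d; B=hang(-.10,.012,tilted(-10,55)); q=np.array(s["joints"]); print("B",B)
for u in (0,.15,.3,.5,.75,1):
    y=7.5-17.5*u; t=58+(-3)*max(0,(u-.3)/.7); p=A+(B-A)*u; r=tilted(y,t)@F
    x=sol(p,r,q); plan(p,r) if u in(0,1) else 0; print(u,t,p,None if x is None else x.round(1))
    if x is not None:q=x
E
```

```text
B [0.4972 0.06   0.2097]
t 6.6 tcp [0.4159 0.175  0.2011] rot [-0.0036 -0.0342 -0.0007] cm [-1.4915 -0.0037 -1.3657] F [ 0.3468 -0.3892 -1.8422] q [   0.1662   -7.1535  -53.3103 -153.6666  -13.3328   68.3519]
0 58 [0.4129 0.1746 0.2211] [   1.5  -10.3  -51.  -149.2   -9.9   62.7]
0.15 58 [0.4255 0.1574 0.2193] [  -1.6   -9.3  -51.7 -151.7  -11.6   65.6]
0.3 58 [0.4382 0.1402 0.2176] [  -4.5   -8.1  -52.5 -154.7  -13.5   68.9]
0.5 57.142857142857146 [0.455  0.1173 0.2154] [  -7.4   -6.5  -52.3 -157.9  -13.8   71.8]
0.75 56.07142857142857 [0.4761 0.0886 0.2125] [ -10.6   -4.3  -52.5 -163.6  -14.8   76.9]
t 6.6 tcp [0.4159 0.175  0.2011] rot [0.2482 0.0182 0.1721] cm [ -4.3929 -12.4373   5.0067] F [ 0.3468 -0.3892 -1.8422] q [   0.1662   -7.1535  -53.3103 -153.6666  -13.3328   68.3519]
1 55.0 [0.4972 0.06   0.2097] [ -13.1   -1.9  -53.  -171.   -16.3   83.1]
```

Call:
{"op": "arm_command", "data": {"deltas": [[0, -0.03, 0, -0.8, 0, -0.7, 1], [0, -0.045, 0, -1.5, 0, -1.4, 1], [0.03, -0.045, 0.02, -1.8, -1.3, -0.8, 1], [0.075, -0.03, 0.05, -2.4, -3.7, 0.55, 1], [0.125, -0.018, 0.086, -2.9, -6.2, 1.8, 1], [0.186, 0, 0.13, -3.7, -9.3, 3.4, 1], [0.248, 0.018, 0.172, -4.4, -12.4, 5.0, 1], [0.248, 0.018, 0.172, -4.4, -12.4, 5.0, 1]]}}

```text
time_s: 7.27
tcp_pos: [0.5015, 0.0569, 0.2106]
ee_rot: [[-0.563, 0.183, 0.806], [0.107, 0.983, -0.148], [-0.82, 0.003, -0.573]]
wrist_force: [0.2, -0.2, -1.6]
gripper_width: 0.16
gripper_force: 30.0
```

Call:
{"op": "arm_command", "data": {"deltas": [[0, 0, 0, 0, 0, 0, 1], [0, 0, 0, 0, 0, 0, 1]]}}

```text
time_s: 7.43
tcp_pos: [0.4971, 0.0605, 0.2089]
ee_rot: [[-0.567, 0.173, 0.806], [0.1, 0.985, -0.142], [-0.818, 0.0, -0.575]]
wrist_force: [0.3, -0.8, -1.6]
gripper_width: 0.157
gripper_force: 30.0
```

```bash
python3 - <<'E'
from path import *
F=np.diag([-1,-1,1.]); B=hang(-.10,.012,tilted(-10,55)); plan(B,tilted(-10,55)@F)
S=sense(); z=S["ee_rot"][:,2]; G=S["tcp_pos"]-.011*z; tl=np.degrees(np.arctan2(np.hypot(z[0],z[1]),-z[2])); print("tilt",tl)
# nominal gauge axes given: tool-handle offset 53.5-40
yaw=np.degrees(np.arctan2(z[1],z[0])); Z=Ro.from_euler('zy',[yaw,-(tl-53.5)],degrees=True).as_matrix()
hole=G+Z@[.053,0,-.089]; pts=[G,hole,hole+Z@[0,0,.036],hole+Z@[0,.023,.036],hole+Z@[0,-.023,.036],hole+Z@[0,.023,-.072],hole+Z@[0,-.023,-.072],hole+Z@[0,0,.014],hole+Z@[0,0,-.014]]
print(yaw,hole)
s=cam("scene");t=cam("top")
def cr(c,u,v,w,h):
    k=cv2.resize(c["pixels"][v:v+h,u:u+w],(400,400*h//w),interpolation=cv2.INTER_CUBIC)
    for q in proj(c,pts): cv2.circle(k,(int((q[0]-u+.5)*400/w),int((q[1]-v+.5)*400/w)),2,(255,0,0),1)
    return k
cv2.imwrite("pics/c5.png",np.hstack([cr(s,205,120,70,90),cr(t,215,165,60,75)[:514]]))
E
```

```text
t 7.4333 tcp [0.4971 0.0605 0.2089] rot [ 0.0003 -0.0021  0.0001] cm [-0.0789 -0.0449 -0.0331] F [ 0.3462 -0.8202 -1.5885] q [ -13.0085   -1.7677  -53.1024 -171.1636  -16.3627   83.2559]
tilt 54.88178379254203
-9.975801676469553 [0.5426 0.0529 0.1275]Traceback (most recent call last):
  File "<stdin>", line 13, in <module>
    return _nx.concatenate(arrs, 1, dtype=dtype, casting=casting)
           ~~~~~~~~~~~~~~~^^^^^^^^^^^^^^^^^^^^^^^^^^^^^^^^^^^^^^^
ValueError: all the input array dimensions except for the concatenation axis must match exactly, but along dimension 0, the array at index 0 has size 514 and the array at index 1 has size 500
```

```bash
cat > gau.py <<'E'
from path import *
def model(off=53.5):
    S=sense(); z=S["ee_rot"][:,2]; G=S["tcp_pos"]-.011*z; tl=np.degrees(np.arctan2(np.hypot(z[0],z[1]),-z[2]))
    yaw=np.degrees(np.arctan2(z[1],z[0])); Z=Ro.from_euler('ZY',[yaw,-(tl-off)],degrees=True).as_matrix()
    h=G+Z@[.053,0,-.089]
    return h,[G]+[h+Z@np.array(v) for v in([0,0,0],[0,0,.036],[0,.023,.036],[0,-.023,.036],[0,.023,-.072],[0,-.023,-.072],[0,0,.014],[0,0,-.014])],Z
def cr(c,pts,u,v,w,h):
    k=cv2.resize(c["pixels"][v:v+h,u:u+w],(400,500),interpolation=cv2.INTER_CUBIC)
    for q in proj(c,pts): cv2.circle(k,(int((q[0]-u+.5)*400/w),int((q[1]-v+.5)*400/w)),2,(255,0,0),1)
    return k
E
python3 - <<'E'
from gau import *
h,pts,Z=model(); s=cam("scene");t=cam("top")
cv2.imwrite("pics/c5.png",np.hstack([cr(s,pts,205,120,72,90),cr(t,pts,215,165,60,75)]))
E
```

```text
(no output)
```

View pics/c5.png

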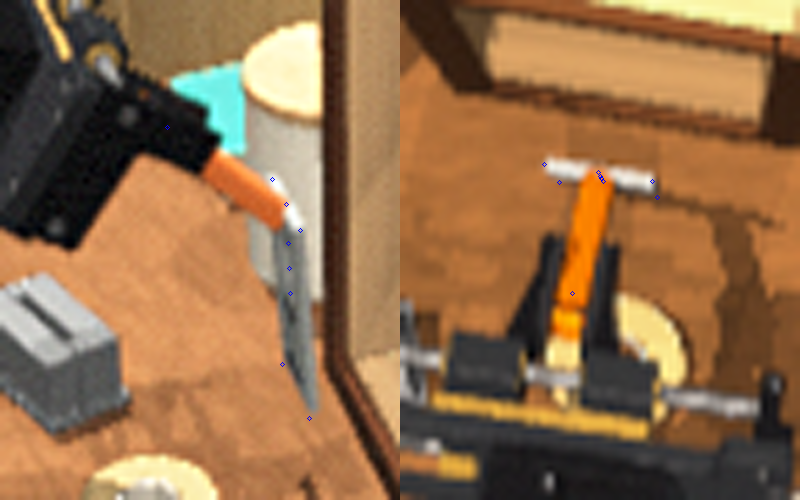

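The overlaid gauge model matches both views: plate top at top crop (546-656, 163-183) and right edge at scene crop (300,228). The plate's bottom is about 1.5° further in than the model. I will line up with the hook.

```bash
cat > nxt.py <<'E'
from gau import *
import sys
F=np.diag([-1,-1,1.])
def go(dx,dz,tilt,yaw=-10):
    R=tilted(yaw,tilt); p=hang(dx,dz,R); print(dx,dz,tilt); plan(p,R@F); x=sol(p,R@F,np.array(sense()["joints"])); print("  ik",None if x is None else x.round(1))
def where(): h,_,_=model(); print("hole rel hook, mm",(Zc.T@(h-Hk)*1000).round(1))
E
python3 - <<'E'
from nxt import *
where()
for a in((-.06,.005,53.5),(-.035,.005,53),(-.008,.005,53),(-.008,-.012,53)): go(*a)
E
```

```text
hole rel hook, mm [-97.6   1.2  13.7]
-0.06 0.005 53.5
t 7.6333 tcp [0.4975 0.0611 0.21  ] rot [0.0013 0.0266 0.0005] cm [-1.6597 -0.1167  3.6878] F [ 0.1169 -0.5967 -1.3226] q [ -12.923    -1.8398  -53.0588 -171.2085  -16.3854   83.2638]
  ik [ -12.7    2.8  -48.8 -171.9  -15.2   83.7]
-0.035 0.005 53
t 7.6333 tcp [0.4975 0.0611 0.21  ] rot [0.0013 0.0353 0.0005] cm [-3.0833 -0.1201  5.7359] F [ 0.1169 -0.5967 -1.3226] q [ -12.923    -1.8398  -53.0588 -171.2085  -16.3854   83.2638]
  ik [ -12.4    5.1  -45.7 -171.9  -13.9   83.6]
-0.008 0.005 53
t 7.6333 tcp [0.4975 0.0611 0.21  ] rot [0.0013 0.0353 0.0005] cm [-4.6312 -0.1237  7.9482] F [ 0.1169 -0.5967 -1.3226] q [ -12.923    -1.8398  -53.0588 -171.2085  -16.3854   83.2638]
  ik [ -12.2    7.5  -42.8 -172.3  -13.5   83.8]
-0.008 -0.012 53
t 7.6333 tcp [0.4975 0.0611 0.21  ] rot [0.0013 0.0353 0.0005] cm [-3.2382 -0.1244  8.9227] F [ 0.1169 -0.5967 -1.3226] q [ -12.923    -1.8398  -53.0588 -171.2085  -16.3854   83.2638]
  ik [ -12.3    9.6  -44.7 -173.7  -17.3   85.4]
```

Call:
{"op": "arm_command", "data": {"deltas": [[0, 0.013, 0, -0.8, -0.1, 1.8, 1], [0, 0.025, 0, -1.65, -0.12, 3.7, 1], [0, 0.025, 0, -1.65, -0.12, 3.7, 1], [0, 0.025, 0, -1.65, -0.12, 3.7, 1], [0, 0.025, 0, -1.65, -0.12, 3.7, 1]]}}

```text
time_s: 8.05
tcp_pos: [0.5362, 0.053, 0.2017]
ee_rot: [[-0.586, 0.172, 0.792], [0.103, 0.985, -0.138], [-0.804, 0.0, -0.595]]
wrist_force: [-0.6, 0.1, -1.7]
gripper_width: 0.156
gripper_force: 30.0
```

```bash
python3 - <<'E'
from nxt import *
where()
for a in((-.035,.0045,53.3),(-.008,.0045,53.3)): go(*a)
E
```

```text
hole rel hook, mm [-60.2  -0.1   4.2]
-0.035 0.0045 53.3
t 8.05 tcp [0.5362 0.053  0.2017] rot [0.0012 0.0035 0.0006] cm [-1.5194  0.0092  2.0103] F [-0.5583  0.1417 -1.6586] q [ -12.7195    2.9119  -48.7332 -171.4077  -15.2789   83.3572]
  ik [ -12.5    5.2  -46.1 -172.2  -14.7   84. ]
-0.008 0.0045 53.3
t 8.05 tcp [0.5362 0.053  0.2017] rot [0.0012 0.0035 0.0006] cm [-3.1253  0.0057  4.1808] F [-0.5583  0.1417 -1.6586] q [ -12.7195    2.9119  -48.7332 -171.4077  -15.2789   83.3572]
  ik [ -12.3    7.7  -43.2 -172.6  -14.2   84.2]
```

Call:
{"op": "arm_command", "data": {"deltas": [[0, 0.003, 0, -0.5, 0, 0.7, 1], [0, 0.003, 0, -1.0, 0, 1.35, 1], [0, 0.003, 0, -1.5, 0, 2.0, 1], [0, 0.003, 0, -1.9, 0, 2.55, 1], [0, 0.003, 0, -2.3, 0, 3.1, 1], [0, 0.003, 0, -2.7, 0, 3.6, 1], [0, 0.003, 0, -3.1, 0, 4.15, 1], [0, 0.003, 0, -3.1, 0, 4.15, 1]]}}

```text
time_s: 8.72
tcp_pos: [0.5896, 0.0431, 0.2027]
ee_rot: [[-0.586, 0.174, 0.791], [0.104, 0.985, -0.139], [-0.803, 0.001, -0.596]]
wrist_force: [-0.1, 0.1, -1.7]
gripper_width: 0.157
gripper_force: 30.0
```

```bash
python3 - <<'E'
from nxt import *
where(); print(sense()["gripper_width"],sense()["moment"])
for a in((-.008,-.004,53.3),(-.008,-.011,53.3),(-.008,-.013,53.3)): go(*a)
h,pts,Z=model(); s=cam("scene");t=cam("top")
cv2.imwrite("pics/c6.png",np.hstack([cr(s,pts,225,105,72,90),cr(t,pts,220,140,60,75)]))
E
```

```text
hole rel hook, mm [-6.  -0.6  5.2]
0.1574397963916591 [0.385  1.8724 0.0236]
-0.008 -0.004 53.3
t 8.7167 tcp [0.5896 0.0431 0.2027] rot [ 0.0004  0.0025 -0.001 ] cm [0.8682 0.0635 0.3821] F [-0.0695  0.0963 -1.6736] q [ -12.3621    7.7705  -42.8409 -172.1382  -14.1573   83.7248]
  ik [ -12.3    8.7  -44.1 -173.3  -16.2   85. ]
-0.008 -0.011 53.3
t 8.7167 tcp [0.5896 0.0431 0.2027] rot [ 0.0004  0.0025 -0.001 ] cm [1.4305 0.0628 0.799 ] F [-0.0695  0.0963 -1.6736] q [ -12.3621    7.7705  -42.8409 -172.1382  -14.1573   83.7248]
  ik [ -12.3    9.5  -44.8 -173.8  -17.7   85.5]
-0.008 -0.013 53.3
t 8.7167 tcp [0.5896 0.0431 0.2027] rot [ 0.0004  0.0025 -0.001 ] cm [1.5911 0.0626 0.9182] F [-0.0695  0.0963 -1.6736] q [ -12.3621    7.7705  -42.8409 -172.1382  -14.1573   83.7248]
  ik [ -12.3    9.8  -45.  -173.9  -18.2   85.7]
```

View pics/c6.png

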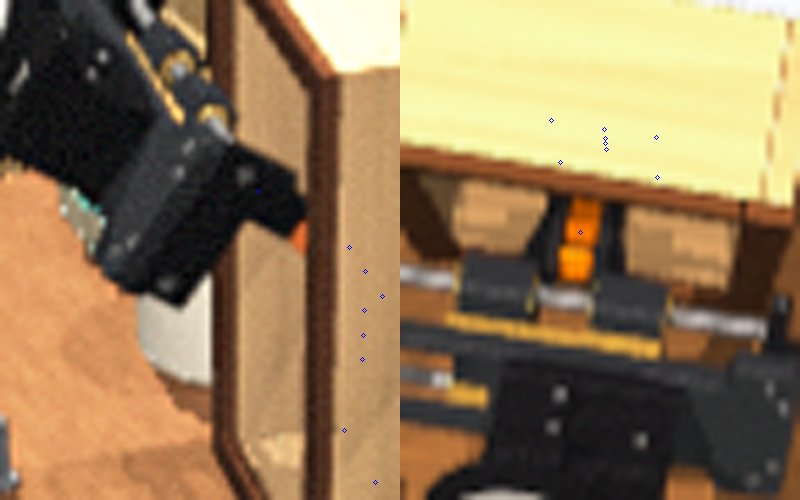

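The gripper and handle are inside the opening, centred (top crop x≈580, opening about 440-740), with no contact force. I will lower the gauge onto the hook.

Call:
{"op": "arm_command", "data": {"deltas": [[0, 0, 0, 0.3, 0, 0.2, 1], [0, 0, 0, 0.6, 0, 0.35, 1], [0, 0, 0, 0.87, 0, 0.45, 1], [0, 0, 0, 1.15, 0, 0.6, 1], [0, 0, 0, 1.35, 0, 0.75, 1], [0, 0, 0, 1.35, 0, 0.75, 1], [0, 0, 0, 1.35, 0, 0.75, 1]]}}

```text
time_s: 9.4
tcp_pos: [0.5859, 0.0438, 0.1868]
ee_rot: [[-0.588, 0.174, 0.79], [0.104, 0.985, -0.139], [-0.802, 0.001, -0.597]]
wrist_force: [0.4, 0.7, -1.6]
gripper_width: 0.159
gripper_force: 30.0
```

```bash
python3 - <<'E'
from nxt import *
where(); print(sense()["gripper_width"],sense()["moment"])
for a in((-.008,-.012,53.3),(-.008,-.014,53.3)): go(*a)
E
```

```text
hole rel hook, mm [ -9.9  -0.5 -10.8]
0.15907250199100278 [0.3833 1.9441 0.0269]
-0.008 -0.012 53.3
t 9.4 tcp [0.5859 0.0438 0.1868] rot [ 0.0005  0.001  -0.0006] cm [0.01   0.0554 0.2098] F [ 0.3711  0.7272 -1.5693] q [ -12.4569    9.3663  -44.8948 -173.4157  -17.6997   85.1591]
  ik [ -12.3    9.7  -44.9 -173.9  -17.9   85.6]
-0.008 -0.014 53.3
t 9.4 tcp [0.5859 0.0438 0.1868] rot [ 0.0005  0.001  -0.0006] cm [0.1704 0.0552 0.3292] F [ 0.3711  0.7272 -1.5693] q [ -12.4569    9.3663  -44.8948 -173.4157  -17.6997   85.1591]
  ik [ -12.4    9.9  -45.1 -174.   -18.4   85.7]
```

Call:
{"op": "arm_command", "data": {"deltas": [[0, 0, 0, 0.04, 0.03, 0.17, 1], [0, 0, 0, 0.12, 0.05, 0.34, 1], [0, 0, 0, 0.12, 0.05, 0.34, 1], [0, 0, 0, 0.12, 0.05, 0.34, 1]]}}

```text
time_s: 9.73
tcp_pos: [0.589, 0.0438, 0.1851]
ee_rot: [[-0.585, 0.174, 0.792], [0.104, 0.985, -0.139], [-0.804, 0.001, -0.594]]
wrist_force: [0.6, 0.2, 0.9]
gripper_width: 0.156
gripper_force: 30.0
```

Call:
{"op": "arm_command", "data": {"deltas": [[0, 0, 0, 0.08, 0, 0.06, 1], [0, 0, 0, 0.08, 0, 0.06, 1], [0, 0, 0, 0.08, 0, 0.06, 1]]}}

```text
time_s: 9.98
tcp_pos: [0.5891, 0.0438, 0.1847]
ee_rot: [[-0.584, 0.174, 0.793], [0.104, 0.985, -0.139], [-0.805, 0.001, -0.593]]
wrist_force: [-2.3, 1.0, 5.0]
gripper_width: 0.159
gripper_force: 30.0
```

```bash
python3 - <<'E'
from nxt import *
where(); print(sense()["gripper_width"],sense()["moment"],sense()["wrist_force"])
E
```

```text
hole rel hook, mm [ -6.4   0.  -12.6]
0.15896351454504523 [ 0.1596  0.5979 -0.0339] [-2.2796  1.0329  5.0047]
```

Contact is felt (5 N upward) at the expected height for a gauge on the rod. I will open the gripper partway, to about 35 mm.

Call:
{"op": "arm_command", "data": {"deltas": [[0, 0, 0, 0, 0, 0, 0.6], [0, 0, 0, 0, 0, 0, 0.2], [0, 0, 0, 0, 0, 0, 0.2], [0, 0, 0, 0, 0, 0, 0.2], [0, 0, 0, 0, 0, 0, 0.2], [0, 0, 0, 0, 0, 0, 0.2]]}}

```text
time_s: 10.48
tcp_pos: [0.5879, 0.044, 0.1827]
ee_rot: [[-0.588, 0.174, 0.79], [0.104, 0.985, -0.139], [-0.802, 0.001, -0.597]]
wrist_force: [-0.0, 0.3, -0.2]
gripper_width: 0.387
gripper_force: 0.0
```

```bash
python3 - <<'E'
from nxt import *
S=sense(); print(S["gripper_width"],S["wrist_force"]); T=S["tcp_pos"]; q=np.array(S["joints"]); z=S["ee_rot"][:,2]
for b,t in((.02,54),(.04,55),(.06,56),(.08,57.5),(.11,60)):
    p=T-b*z; r=tilted(-10,t)@F; plan(p,r); x=sol(p,r,q); print(b,None if x is None else x.round(1))
h,pts,Z=model(); s=cam("scene");t=cam("top")
cv2.imwrite("pics/c7.png",np.hstack([cr(s,pts,225,105,72,90),cr(t,pts,220,140,60,75)]))
E
```

```text
0.3872799994162185 [-0.0464  0.2964 -0.1935]
t 10.4833 tcp [0.5879 0.044  0.1827] rot [ 0.0005 -0.0116 -0.0005] cm [ 0. -0. -2.] F [-0.0464  0.2964 -0.1935] q [ -12.379    10.0528  -45.1192 -173.9132  -18.5783   85.6227]
0.02 [ -12.5    7.3  -46.4 -173.5  -17.8   85.2]
t 10.4833 tcp [0.5879 0.044  0.1827] rot [ 0.0005 -0.0291 -0.0005] cm [-0.  0. -4.] F [-0.0464  0.2964 -0.1935] q [ -12.379    10.0528  -45.1192 -173.9132  -18.5783   85.6227]
0.04 [ -12.6    4.6  -47.7 -172.9  -17.4   84.7]
t 10.4833 tcp [0.5879 0.044  0.1827] rot [ 0.0005 -0.0465 -0.0005] cm [ 0.  0. -6.] F [-0.0464  0.2964 -0.1935] q [ -12.379    10.0528  -45.1192 -173.9132  -18.5783   85.6227]
0.06 [ -12.7    1.8  -48.8 -172.1  -16.7   84. ]
t 10.4833 tcp [0.5879 0.044  0.1827] rot [ 0.0005 -0.0727 -0.0005] cm [ 0. -0. -8.] F [-0.0464  0.2964 -0.1935] q [ -12.379    10.0528  -45.1192 -173.9132  -18.5783   85.6227]
0.08 [ -12.9   -1.1  -50.2 -171.5  -16.8   83.4]
t 10.4833 tcp [0.5879 0.044  0.1827] rot [ 0.0005 -0.1164 -0.0005] cm [ -0.   0. -11.] F [-0.0464  0.2964 -0.1935] q [ -12.379    10.0528  -45.1192 -173.9132  -18.5783   85.6227]
0.11 [ -13.2   -5.5  -52.2 -170.5  -16.9   82.5]
```

Call:
{"op": "arm_command", "data": {"deltas": [[0, -0.003, 0, 0, 0, -0.5, 0.2], [0, -0.01, 0, 0, 0, -1.5, 0.2], [0, -0.02, 0, 0, 0, -3.0, 0.2], [0, -0.037, 0, 0, 0, -5.0, 0.2], [0, -0.06, 0, 0, 0, -7.0, 0.2], [0, -0.087, 0, 0, 0, -9.0, 0.2], [0, -0.116, 0, 0, 0, -11.0, 0.2], [0, -0.116, 0, 0, 0, -11.0, 0.2]]}}

```text
time_s: 11.25
tcp_pos: [0.4975, 0.0602, 0.2497]
ee_rot: [[-0.49, 0.172, 0.855], [0.085, 0.985, -0.15], [-0.868, -0.001, -0.497]]
wrist_force: [-0.8, -0.3, 0.7]
gripper_width: 0.396
gripper_force: 0.0
```

```bash
python3 - <<'E'
from nxt import *
S=sense(); print(S["joints"],S["wrist_force"])
# hung gauge model
h=Hk+[0,0,-.011]; G=h+Zc@[-.053,0,.089]; u=Zc@[-.643,0,.766]; pts=[G,G+.018*u,G-.03*u,h]
s=cam("scene");t=cam("top")
cv2.imwrite("pics/c8.png",np.hstack([cr(s,pts,225,105,72,90),cr(t,pts,220,140,60,75)]))
E
```

```text
[ -13.1956   -5.9863  -52.4174 -170.2007  -16.8235   82.2662] [-0.8355 -0.2513  0.7245]
```

View pics/c8.png

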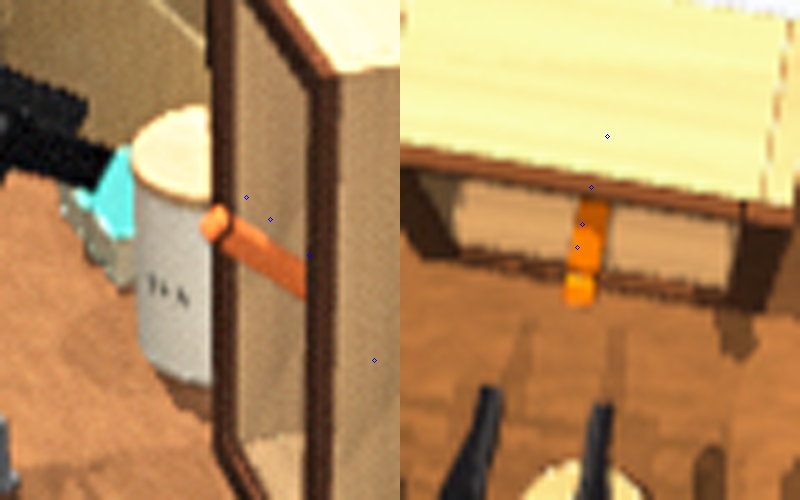

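The gauge hangs: the handle comes out of the opening, its end at scene crop (212,222) and top crop (579,290), drooping somewhat about the rod and clear of the jaws. Next is the dimmer, for which the wrist has to swing back to its front branch.

```bash
cat > dim.py <<'E'
from nxt import *
D=np.array([.474,-.2275,0])
def down(a):
    a=np.radians(a); y=np.array([np.cos(a),np.sin(a),0]); z=np.array([0,0,-1.]); return np.c_[np.cross(y,z),y,z]
E
python3 - <<'E'
from dim import *
s=cam("scene");t=cam("top"); E,er=tri(s,(263.2-.5,144.5),t,(246.8-.4,183.0)); print("handle end",E,er,"rel hook cab",Zc.T@(E-Hk))
for a in(38,90,100,-142,-90,-80):
    for z in(.12,.027):
        q=[x.round(0).tolist() for x in best(D+[0,0,z],down(a),12)]; print(a,z,q)
E
```

```text
handle end [0.5582 0.046  0.1988] 0.0010934760262737613 rel hook cab [-0.0815 -0.0032  0.0838]
38 0.12 [[-8.0, 19.0, -22.0, 0.0, -49.0, -134.0]]
38 0.027 [[-8.0, 26.0, -27.0, -0.0, -36.0, -134.0]]
90 0.12 [[-8.0, 19.0, -22.0, -0.0, -49.0, -82.0]]
90 0.027 [[-8.0, 26.0, -27.0, -0.0, -36.0, -82.0]]
100 0.12 [[-8.0, 19.0, -22.0, -0.0, -49.0, -72.0]]
100 0.027 [[-8.0, 26.0, -27.0, -0.0, -36.0, -72.0]]
-142 0.12 [[-8.0, 19.0, -22.0, 0.0, -49.0, 46.0]]
-142 0.027 [[-8.0, 26.0, -27.0, 0.0, -36.0, 46.0]]
-90 0.12 [[-8.0, 19.0, -22.0, -0.0, -49.0, 98.0]]
-90 0.027 [[-8.0, 26.0, -27.0, -0.0, -36.0, 98.0]]
-80 0.12 [[-8.0, 19.0, -22.0, -0.0, -49.0, 108.0]]
-80 0.027 [[-8.0, 26.0, -27.0, -0.0, -36.0, 108.0]]
```

```bash
cat >> dim.py <<'E'
qa=np.array([-13.2,-5.99,-52.42,-170.2,-16.82,82.27]); qb=sol(D+[0,0,.13],down(-142),np.array([-8,19,-22,0,-49,46.]))
qm=np.array([-20,-16,-40,-120,-25,70.])
def qpath(a): # a in 0..1
    return qa+(qm-qa)*a/.3 if a<.3 else qm+(qb-qm)*(a-.3)/.7
E
python3 - <<'E'
from dim import *
n=30; pr=None
for i in range(n+1):
    p,R=fk(qpath(i/n),P); e=p-R[:,2]*P[5]
    rot=0 if pr is None else np.degrees(Ro.from_matrix(pr[1].T@R).magnitude()); st=0 if pr is None else np.linalg.norm(p-pr[0])
    print(i,p.round(3),"w",e.round(2),"z",R[:,2].round(2),"y",R[:,1].round(2),rot.__round__(1),round(st,3)); pr=(p,R)
print(qb)
E
```

```text
0 [0.498 0.06  0.25 ] w [0.24 0.1  0.4 ] z [ 0.85 -0.15 -0.5 ] y [ 0.17  0.99 -0.  ] 0 0
1 [0.499 0.06  0.264] w [0.24 0.1  0.4 ] z [ 0.88 -0.14 -0.45] y [ 0.13  0.99 -0.05] 5.0 0.014
2 [0.5   0.058 0.277] w [0.23 0.09 0.4 ] z [ 0.91 -0.12 -0.4 ] y [ 0.08  0.99 -0.1 ] 5.0 0.014
3 [0.5   0.056 0.29 ] w [0.22 0.09 0.4 ] z [ 0.93 -0.1  -0.36] y [ 0.04  0.99 -0.16] 4.9 0.013
4 [0.499 0.054 0.302] w [0.22 0.08 0.4 ] z [ 0.94 -0.08 -0.32] y [ 0.01  0.97 -0.22] 4.9 0.012
5 [0.497 0.05  0.313] w [0.21 0.07 0.4 ] z [ 0.96 -0.06 -0.28] y [-0.02  0.96 -0.29] 4.9 0.012
6 [0.495 0.045 0.324] w [0.21 0.06 0.4 ] z [ 0.97 -0.04 -0.25] y [-0.05  0.94 -0.35] 4.8 0.012
7 [0.492 0.04  0.334] w [0.2  0.04 0.4 ] z [ 0.98 -0.01 -0.22] y [-0.08  0.91 -0.42] 4.8 0.012
8 [0.488 0.033 0.344] w [0.2  0.03 0.4 ] z [ 0.98  0.01 -0.19] y [-0.1   0.87 -0.48] 4.8 0.012
9 [0.484 0.025 0.353] w [0.19 0.02 0.41] z [ 0.98  0.03 -0.18] y [-0.12  0.83 -0.54] 4.7 0.013
10 [0.484 0.026 0.336] w [0.19 0.   0.4 ] z [ 0.97  0.08 -0.21] y [-0.19  0.79 -0.58] 5.3 0.017
11 [0.483 0.026 0.319] w [ 0.2  -0.01  0.39] z [ 0.96  0.13 
[... 1308 characters left out ...]
2 -0.88] y [-0.87 -0.24 -0.43] 5.7 0.02
25 [ 0.445 -0.126  0.134] w [ 0.36 -0.21  0.41] z [ 0.28  0.29 -0.92] y [-0.87 -0.32 -0.37] 5.7 0.02
26 [ 0.447 -0.146  0.13 ] w [ 0.38 -0.22  0.41] z [ 0.22  0.24 -0.95] y [-0.87 -0.39 -0.3 ] 5.7 0.021
27 [ 0.451 -0.167  0.128] w [ 0.4  -0.22  0.42] z [ 0.16  0.19 -0.97] y [-0.86 -0.46 -0.23] 5.7 0.021
28 [ 0.457 -0.187  0.127] w [ 0.43 -0.23  0.42] z [ 0.1   0.13 -0.99] y [-0.84 -0.52 -0.15] 5.7 0.021
29 [ 0.464 -0.208  0.128] w [ 0.45 -0.23  0.43] z [ 0.05  0.07 -1.  ] y [-0.82 -0.57 -0.08] 5.7 0.022
30 [ 0.474 -0.227  0.13 ] w [ 0.47 -0.23  0.43] z [ 0. -0. -1.] y [-0.79 -0.62 -0.  ] 5.7 0.022
[ -7.9449  18.1336 -21.4762   0.     -50.3902  45.9449]
```

```bash
python3 -c "
from dim import *
rows([qpath(i/32) for i in range(1,9)])"
```

```text
[-0.02, -0.05, -0.06, -1.1, 0.0, -0.9] [0.499 0.06  0.263]
[-0.03, -0.1, -0.13, -2.2, -0.1, -1.4] [0.5   0.058 0.275]
[-0.04, -0.15, -0.19, -3.3, -0.3, -2.0] [0.5   0.057 0.288]
[-0.05, -0.2, -0.26, -4.3, -0.5, -2.6] [0.499 0.054 0.299]
[-0.06, -0.24, -0.32, -5.2, -0.8, -3.2] [0.498 0.051 0.31 ]
[-0.07, -0.28, -0.39, -6.0, -1.3, -3.9] [0.496 0.047 0.32 ]
[-0.08, -0.31, -0.46, -6.7, -1.8, -4.5] [0.493 0.042 0.33 ]
[-0.08, -0.35, -0.53, -7.4, -2.4, -5.1] [0.49  0.036 0.339]
```

Call:
{"op": "arm_command", "data": {"deltas": [[-0.02, -0.05, -0.06, -1.1, 0.0, -0.9, 0.1], [-0.03, -0.1, -0.13, -2.2, -0.1, -1.4, 0.1], [-0.04, -0.15, -0.19, -3.3, -0.3, -2.0, 0.1], [-0.05, -0.2, -0.26, -4.3, -0.5, -2.6, 0.1], [-0.06, -0.24, -0.32, -5.2, -0.8, -3.2, 0.1], [-0.07, -0.28, -0.39, -6.0, -1.3, -3.9, 0.1], [-0.08, -0.31, -0.46, -6.7, -1.8, -4.5, 0.1], [-0.08, -0.35, -0.53, -7.4, -2.4, -5.1, 0.1]]}}

```text
time_s: 12.12
tcp_pos: [0.4908, 0.0364, 0.3392]
ee_rot: [[-0.181, -0.089, 0.979], [-0.459, 0.888, -0.004], [-0.87, -0.45, -0.202]]
wrist_force: [-0.0, 0.3, 0.1]
gripper_width: 0.455
gripper_force: 0.0
```

```bash
python3 -c "
from dim import *
print(sense()['joints'],qpath(.25))
rows([qpath(i/32) for i in range(9,17)])"
```

```text
[ -19.3115  -14.1078  -42.4251 -129.2316  -24.4223   73.2481] [ -18.8667  -14.3317  -42.07   -128.3667  -23.6367   72.045 ]
[-0.01, -0.03, -0.07, -0.4, -1.0, -0.6] [0.486 0.03  0.348]
[-0.04, -0.04, -0.14, -0.0, -1.2, -0.8] [0.484 0.026 0.347]
[-0.1, -0.04, -0.2, 1.3, -0.4, -0.5] [0.484 0.026 0.331]
[-0.16, -0.04, -0.27, 2.8, 0.3, -0.2] [0.483 0.026 0.314]
[-0.22, -0.03, -0.33, 4.3, 0.9, -0.1] [0.482 0.025 0.298]
[-0.29, -0.03, -0.39, 5.9, 1.4, 0.0] [0.479 0.022 0.282]
[-0.35, -0.02, -0.45, 7.5, 1.8, 0.1] [0.476 0.018 0.266]
[-0.42, -0.01, -0.51, 9.2, 2.1, 0.1] [0.473 0.013 0.25 ]
```

Call:
{"op": "arm_command", "data": {"deltas": [[-0.01, -0.03, -0.07, -0.4, -1.0, -0.6, 0.1], [-0.04, -0.04, -0.14, 0.0, -1.2, -0.8, 0.1], [-0.1, -0.04, -0.2, 1.3, -0.4, -0.5, 0.1], [-0.16, -0.04, -0.27, 2.8, 0.3, -0.2, 0.1], [-0.22, -0.03, -0.33, 4.3, 0.9, -0.1, 0.1], [-0.29, -0.03, -0.39, 5.9, 1.4, 0.0, 0.1], [-0.35, -0.02, -0.45, 7.5, 1.8, 0.1, 0.1], [-0.42, -0.01, -0.51, 9.2, 2.1, 0.1, 0.1]]}}

```text
time_s: 12.78
tcp_pos: [0.4724, 0.0132, 0.2469]
ee_rot: [[-0.009, -0.54, 0.842], [-0.82, 0.486, 0.303], [-0.573, -0.687, -0.447]]
wrist_force: [0.2, 0.1, -0.6]
gripper_width: 0.451
gripper_force: 0.0
```

```bash
python3 -c "
from dim import *
print(sense()['joints'],qpath(.5))
rows([qpath(i/32) for i in range(17,25)])"
```

```text
[-15.9842  -6.0756 -34.7386 -85.1981 -31.6727  62.4005] [-16.5557  -6.2475 -34.7075 -85.7143 -32.2544  63.1271]
[-0.06, -0.0, -0.06, 1.3, 0.6, 0.0] [0.469 0.006 0.235]
[-0.13, 0.0, -0.12, 2.8, 1.5, 0.1] [ 0.465 -0.002  0.22 ]
[-0.2, 0.01, -0.17, 4.4, 2.2, 0.1] [ 0.461 -0.012  0.206]
[-0.27, 0.01, -0.23, 6.0, 2.8, 0.0] [ 0.457 -0.023  0.193]
[-0.35, 0.02, -0.29, 7.8, 3.2, -0.1] [ 0.454 -0.035  0.181]
[-0.42, 0.03, -0.34, 9.5, 3.5, -0.3] [ 0.45  -0.049  0.17 ]
[-0.49, 0.04, -0.4, 11.3, 3.6, -0.5] [ 0.448 -0.064  0.16 ]
[-0.56, 0.05, -0.45, 13.1, 3.5, -0.8] [ 0.446 -0.079  0.151]
```

Call:
{"op": "arm_command", "data": {"deltas": [[-0.06, 0, -0.06, 1.3, 0.6, 0, 0.1], [-0.13, 0, -0.12, 2.8, 1.5, 0.1, 0.1], [-0.2, 0.01, -0.17, 4.4, 2.2, 0.1, 0.1], [-0.27, 0.01, -0.23, 6.0, 2.8, 0, 0.1], [-0.35, 0.02, -0.29, 7.8, 3.2, -0.1, 0.1], [-0.42, 0.03, -0.34, 9.5, 3.5, -0.3, 0.1], [-0.49, 0.04, -0.4, 11.3, 3.6, -0.5, 0.1], [-0.56, 0.05, -0.45, 13.1, 3.5, -0.8, 0.1]]}}

```text
time_s: 13.45
tcp_pos: [0.4457, -0.0795, 0.1513]
ee_rot: [[0.285, -0.851, 0.441], [-0.923, -0.12, 0.365], [-0.258, -0.511, -0.82]]
wrist_force: [-0.5, -0.1, 0.4]
gripper_width: 0.455
gripper_force: 0.0
```

```bash
python3 -c "
from dim import *
print(sense()['joints'],qpath(.75))
rows([qpath(i/32) for i in range(25,33)])"
```

```text
[-12.3845   5.9514 -28.064  -43.0843 -41.3348  54.6927] [-12.2503   5.943  -28.0918 -42.8571 -41.3223  54.536 ]
[-0.08, 0.01, -0.06, 1.7, 0.7, -0.0] [ 0.444 -0.096  0.144]
[-0.15, 0.03, -0.11, 3.5, 1.2, -0.2] [ 0.444 -0.114  0.137]
[-0.23, 0.04, -0.16, 5.4, 1.6, -0.4] [ 0.445 -0.133  0.133]
[-0.3, 0.06, -0.21, 7.3, 1.8, -0.7] [ 0.448 -0.151  0.129]
[-0.38, 0.08, -0.27, 9.2, 1.8, -1.1] [ 0.452 -0.171  0.127]
[-0.45, 0.1, -0.32, 11.2, 1.6, -1.5] [ 0.458 -0.19   0.127]
[-0.52, 0.12, -0.37, 13.1, 1.1, -1.9] [ 0.465 -0.209  0.128]
[-0.6, 0.15, -0.43, 15.0, 0.5, -2.4] [ 0.474 -0.227  0.13 ]
```

Call:
{"op": "arm_command", "data": {"deltas": [[-0.08, 0.01, -0.06, 1.7, 0.7, 0, 0.1], [-0.15, 0.03, -0.11, 3.5, 1.2, -0.2, 0.1], [-0.23, 0.04, -0.16, 5.4, 1.6, -0.4, 0.1], [-0.3, 0.06, -0.21, 7.3, 1.8, -0.7, 0.1], [-0.38, 0.08, -0.27, 9.2, 1.8, -1.1, 0.1], [-0.45, 0.1, -0.32, 11.2, 1.6, -1.5, 0.1], [-0.52, 0.12, -0.37, 13.1, 1.1, -1.9, 0.1], [-0.6, 0.15, -0.43, 15.0, 0.5, -2.4, 0.1]]}}

```text
time_s: 14.12
tcp_pos: [0.4739, -0.228, 0.13]
ee_rot: [[0.618, -0.786, -0.003], [-0.786, -0.618, -0.003], [0.001, 0.004, -1.0]]
wrist_force: [0.4, -1.7, -0.1]
gripper_width: 0.448
gripper_force: 0.0
```

```bash
python3 - <<'E'
from dim import *
for z in(.13,.06,.027): plan(D+[0,0,z],down(-142))
E
```

```text
t 14.1167 tcp [ 0.4739 -0.228   0.13  ] rot [ 0.0041 -0.001   0.0034] cm [-0.027  -0.0394 -0.0017] F [ 0.412  -1.7027 -0.1333] q [ -7.8747  18.1808 -21.5195   0.2705 -50.4249  45.8978]
t 14.1167 tcp [ 0.4739 -0.228   0.13  ] rot [ 0.0041 -0.001   0.0034] cm [-0.0337 -0.0683  6.9982] F [ 0.412  -1.7027 -0.1333] q [ -7.8747  18.1808 -21.5195   0.2705 -50.4249  45.8978]
t 14.1167 tcp [ 0.4739 -0.228   0.13  ] rot [ 0.0041 -0.001   0.0034] cm [-0.0368 -0.0819 10.2982] F [ 0.412  -1.7027 -0.1333] q [ -7.8747  18.1808 -21.5195   0.2705 -50.4249  45.8978]
```

Call:
{"op": "arm_command", "data": {"deltas": [[0.004, 0, 0.003, 0, -0.05, 2.0, 0.1], [0.004, 0, 0.003, 0, -0.05, 4.5, 0.1], [0.004, 0, 0.003, 0, -0.05, 7.0, 0.1], [0.004, 0, 0.003, 0, -0.05, 9.0, 0.1], [0.004, 0, 0.003, 0, -0.08, 10.2, 0.1], [0.004, 0, 0.003, 0, -0.08, 10.2, 0.1], [0.004, 0, 0.003, 0, -0.08, 10.2, 0.1]]}}

```text
time_s: 14.7
tcp_pos: [0.4737, -0.2265, 0.0278]
ee_rot: [[0.615, -0.789, 0.002], [-0.789, -0.615, 0.002], [-0.0, -0.002, -1.0]]
wrist_force: [0.6, -0.2, 0.0]
gripper_width: 0.45
gripper_force: 0.0
```

Call:
{"op": "arm_command", "data": {"deltas": [[0, 0, 0, 0, 0, 0, 0.5], [0, 0, 0, 0, 0, 0, 1], [0, 0, 0, 0, 0, 0, 1], [0, 0, 0, 0, 0, 0, 1], [0, 0, 0, 0, 0, 0, 1], [0, 0, 0, 0, 0, 0, 1]]}}

```text
time_s: 15.2
tcp_pos: [0.4732, -0.2273, 0.0299]
ee_rot: [[0.615, -0.788, 0.004], [-0.788, -0.615, 0.0], [0.002, -0.003, -1.0]]
wrist_force: [-1.9, -4.1, 3.0]
gripper_width: 0.161
gripper_force: 30.0
```

```bash
python3 - <<'E'
from dim import *
s=sense(); print(s["gripper_width"]*87,s["gripper_force"],s["wrist_force"],s["moment"],s["joints"])
plan(D+[0,0,.028],down(-90))
E
```

```text
13.998707823511324 30.000146218808368 [-1.9081 -4.0682  2.9927] [-1.0914  0.6656 -0.0063] [ -7.9647  26.1176 -27.4421  -0.0857 -36.2248  46.0155]
t 15.2 tcp [ 0.4732 -0.2273  0.0299] rot [-0.0021 -0.0034 -0.9079] cm [ 0.0634 -0.0485  0.1892] F [-1.9081 -4.0682  2.9927] q [ -7.9647  26.1176 -27.4421  -0.0857 -36.2248  46.0155]
```

Call:
{"op": "arm_command", "data": {"deltas": [[0, 0, -0.1, 0, 0, 0, 1], [0, 0, -0.2, 0, 0, 0, 1], [0, 0, -0.3, 0, 0, 0, 1], [0, 0, -0.4, 0, 0, 0, 1], [0, 0, -0.5, 0, 0, 0, 1], [0, 0, -0.6, 0, 0, 0, 1], [0, 0, -0.7, 0, 0, 0, 1], [0, 0, -0.75, 0, 0, 0, 1]]}}

```text
time_s: 15.87
tcp_pos: [0.4735, -0.2269, 0.0299]
ee_rot: [[0.988, -0.154, 0.004], [-0.154, -0.988, 0.001], [0.004, -0.002, -1.0]]
wrist_force: [-1.7, -1.8, 3.7]
gripper_width: 0.159
gripper_force: 30.0
```

```bash
python3 - <<'E'
from dim import *
s=sense(); print(s["gripper_width"]*87,s["wrist_force"],s["moment"],s["joints"],s["effort"][5])
plan(D+[0,0,.029],down(-90))
E
```

```text
13.807477658884082 [-1.7351 -1.8012  3.7031] [-0.4274  0.5107  0.0142] [ -7.9369  26.1165 -27.4249  -0.1487 -36.2143  89.218 ] -0.10021098889410496
t 15.8667 tcp [ 0.4735 -0.2269  0.0299] rot [-0.0013 -0.0044 -0.1543] cm [0.0619 0.052  0.0873] F [-1.7351 -1.8012  3.7031] q [ -7.9369  26.1165 -27.4249  -0.1487 -36.2143  89.218 ]
```

Still turning freely. I will continue in small steps up to the stop.

Call:
{"op": "arm_command", "data": {"deltas": [[0, 0, -0.04, 0, 0, 0, 1], [0, 0, -0.08, 0, 0, 0, 1], [0, 0, -0.12, 0, 0, 0, 1], [0, 0, -0.15, 0, 0, 0, 1], [0, 0, -0.15, 0, 0, 0, 1]]}}

```text
time_s: 16.28
tcp_pos: [0.4735, -0.2268, 0.0299]
ee_rot: [[1.0, -0.01, 0.005], [-0.01, -1.0, 0.001], [0.005, -0.001, -1.0]]
wrist_force: [-0.8, -1.4, 5.3]
gripper_width: 0.161
gripper_force: 30.0
```

```bash
python3 - <<'E'
from dim import *
s=sense(); print(s["gripper_width"]*87,s["wrist_force"],s["moment"],s["joints"],s["effort"][5]); plan(D+[0,0,.029],down(-90))
E
```

```text
13.986591396455673 [-0.79   -1.4304  5.3147] [-0.3755  0.6624 -0.6407] [ -7.9406  26.1099 -27.4151  -0.1953 -36.2151  97.5039] 0.8165223710238934
t 16.2833 tcp [ 0.4735 -0.2268  0.0299] rot [-0.0014 -0.0048 -0.0104] cm [0.0518 0.0714 0.0896] F [-0.79   -1.4304  5.3147] q [ -7.9406  26.1099 -27.4151  -0.1953 -36.2151  97.5039]
```

Call:
{"op": "arm_command", "data": {"deltas": [[0, 0, -0.03, 0, 0, 0, 1], [0, 0, -0.06, 0, 0, 0, 1], [0, 0, -0.08, 0, 0, 0, 1], [0, 0, -0.08, 0, 0, 0, 1]]}}

```text
time_s: 16.62
tcp_pos: [0.4736, -0.2268, 0.0298]
ee_rot: [[0.998, 0.069, 0.005], [0.069, -0.998, 0.001], [0.005, -0.001, -1.0]]
wrist_force: [-2.8, -1.2, 6.2]
gripper_width: 0.176
gripper_force: 32.4
```

```bash
python3 - <<'E'
from dim import *
s=sense(); print(s["gripper_width"]*87,s["wrist_force"],s["moment"],s["joints"],s["effort"][5]); plan(D+[0,0,.029],down(-90))
E
```

```text
15.341437360454607 [-2.8314 -1.2134  6.1621] [-0.5401  0.6813 -0.8265] [ -7.9421  26.1191 -27.4122  -0.1991 -36.1992 102.0568] 0.9426310658454895
t 16.6167 tcp [ 0.4736 -0.2268  0.0298] rot [-0.0012 -0.005   0.069 ] cm [0.0381 0.0734 0.0822] F [-2.8314 -1.2134  6.1621] q [ -7.9421  26.1191 -27.4122  -0.1991 -36.1992 102.0568]
```

The moment jumped to -0.8 N m and the bar began twisting between the pads, so the knob is at its stop. I will open the gripper and rise.

Call:
{"op": "arm_command", "data": {"deltas": [[0, 0, 0, 0, 0, 0, 0.2], [0, 0, 0, 0, 0, 0, 0.0], [0, 0, 0, 0, 0, 0, 0.0], [0, 0, 0, 0, 0, 0, 0.0], [0, 0, 0, 0, 0, 0, 0.0], [0, 0, 0, 0, 0, -2, 0.0], [0, 0, 0, 0, 0, -5, 0.0], [0, 0, 0, 0, 0, -8, 0.0]]}}

```text
time_s: 17.28
tcp_pos: [0.4726, -0.2264, 0.1091]
ee_rot: [[0.997, 0.072, 0.001], [0.072, -0.997, 0.002], [0.002, -0.002, -1.0]]
wrist_force: [1.7, -0.2, 0.4]
gripper_width: 0.496
gripper_force: 0.0
```

Call:
{"op": "arm_command", "data": {"deltas": [[0, 0, 0, -3, 0, -3, 0.0], [0, 0, 0, -6, 0, -7, 0.0], [0, 0, 0, -9, 0, -10, 0.0], [0, 0, 0, -12, 0, -12, 0.0], [0, 0, 0, -12, 0, -12, 0.0]]}}

```text
time_s: 17.7
tcp_pos: [0.351, -0.2359, 0.2332]
ee_rot: [[0.997, 0.071, 0.012], [0.071, -0.997, -0.001], [0.012, 0.002, -1.0]]
wrist_force: [0.6, -0.3, -0.4]
gripper_width: 0.496
gripper_force: 0.0
```

```bash
python3 - <<'E'
from dim import *
print(sense()["tcp_pos"])
t=cam("top");s=cam("scene")
k=lambda c,u,v,w,h:cv2.resize(c["pixels"][v:v+h,u:u+w],(400,300),interpolation=cv2.INTER_CUBIC)
cv2.imwrite("pics/c9.png",np.vstack([np.hstack([k(s,262,262,48,36),k(t,312,198,48,36)]),np.hstack([k(s,150,80,260,195),k(t,120,120,260,195)])]))
E
```

```text
[ 0.351  -0.2359  0.2332]
```

View pics/c9.png

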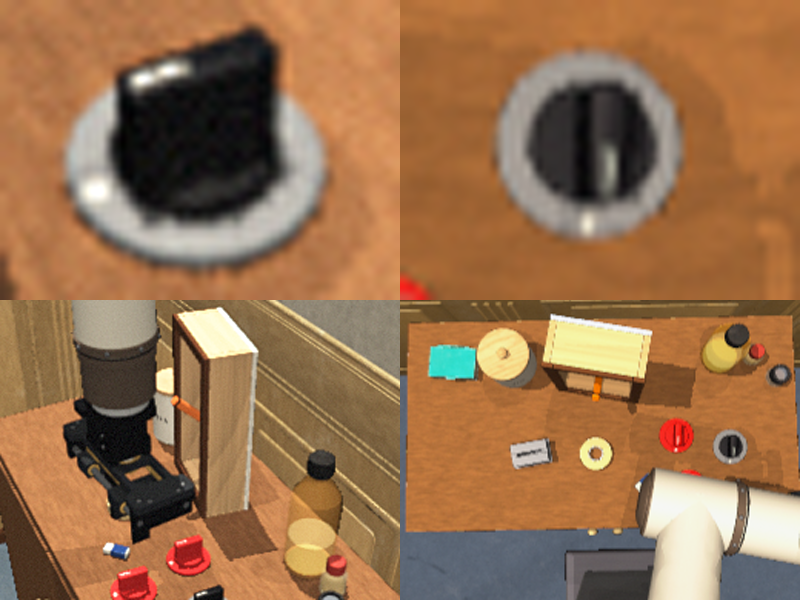

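The white line now points at the dot: both face straight down in the top crop, with the line at (608,165) and the dot at (587,222), offset by the bar's height. The gauge still hangs in the cabinet and the bystanders I can see have not moved.

```bash
python3 -c "
from station import finish_job
print(finish_job())"
```

```text
the job is handed in; nothing more can be done
None
```

The job is handed in at about 18 s: the gauge hangs in the cabinet, handle drooping about 9° (the hook itself is out of both cameras' view), the dimmer is turned off to its stop, and I saw no other object moved.

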